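# Gauge square-tube offcuts and discharge the batch through a locked hopper shutter

## Robot

A 6-joint arm with a two-finger parallel gripper is mounted at the origin on the work surface. World frame = base frame: x ahead of the robot, y to its left, z up, the work surface at z = 0. Lengths are in mm, angles in rad, forces in N, time in s.
With the tool pointing down it reaches from about 350 to 875 mm from the base axis. Payload 4.2 kg.
Tool frame: the origin (TCP) lies midway between the tips of the shut fingers; the grasp point (between the pads) lies 19 mm behind it; z points along the fingers, y is the line along which they close (so a half turn about z gives the same grasp; the last joint's range is limited). The gripper opens to 85 mm and grips with 20 to 120 N. Pads are 22 mm wide; open, the fingers measure 114 mm over their backs; the gripper's body (76 mm by 85 mm) begins 54 mm behind the grasp point. The pads swing forward as they close: fully open they stand 13 mm farther back than shut.
Start: joints at [1.417, 0.385, 0.008, 0, -1.194, -0.259], TCP at [250.701, 572.493, 231.312] pointing down, gripper open.
Joint ranges: [-3.14, 3.14], [-1.21, 2.06], [-1.07, 1.41], [-3.16, 2.05], [-2.99, -0.16], [-3.1, 3.1]. Speed limits (rad/s): [2.79, 2.79, 3.14, 3.14, 3.14, 3.14].

## Interface

Orientations are given as a unit quaternion [x, y, z, w].
In Python, from bench import arm gives the robot as it stands.
- The arm moves only by the tool send_rows, never from a script. Its argument "targets" is a list of rows, each an object of numbers: "gripper": the gripper command: -1 is fully open, 1 is shut, values between are in proportion; "x", "y", "z": the shift along the tool's x, y, z in cm; "ax", "ay", "az": the turn, a rotation vector about the tool's x, y, z in degrees. A call has 1 to 5 rows; each row shifts and turns the commanded pose from where the row before left it, along the tool's axes as they then stand; what a row does not reach is not made up. A row lasts 1/12 s, in which the tool goes at most 41.7 mm and 7.16 degrees, less where a joint would pass 70% of its speed; a pose out of reach is approached as far as the arm can. A call is refused whole if a number of a shift passes 4.17 or a number of a turn 7.16, either way. A call with a gripper value outside its range is refused whole. The fingers move at their own pace and stop on an object; the grip force is fixed at half the most. Time passes only in rows, so rows that do not move let the fingers close. It gives the time, the measured TCP pose, the force, the opening and the grip force at its end, in the units of the state.
- arm.read_state(): the state, without advancing time (a new reading comes with each control period).
- arm.get_image(name): name is "scene" or "side" or "wrist"; returns (picture, depth): 420x560x3 uint8, red, green, blue; 420x560 float32, mm along the optical axis (not along the pixel's ray), 0 where there is no reading.
- arm.camera_model(name): a dict with "fx", "fy", "cx", "cy" (pixels), "distortion" ([k1, k2, p1, p2, k3] as OpenCV has them; the pictures are not rectified), "cam_to_world" (4x4, takes a point from camera to world coordinates). Camera axes: x right, y down, z forward; pixel columns grow to the right and rows downward; lengths in mm; the calibration is good to about 2 mm. A picture is of the moment at which its call begins: read the wrist's pose just before it. camera_model takes no time and is no camera call; for the wrist camera it gives the pose at the moment of the call.
- arm.job_done(): hands the job in; it is judged then, once.
Trained networks look in the newest picture that a camera, given by its name, has taken for a name from the list of things; names that differ only in an ending like _2 or _b are one class to them, and where a whole thing is asked for, a point or a joint stands for the part that bears it (a point fixed in the world has none). Each returns a list of dicts, best first, with "score" (0 to 1); they miss things now and then, are a little off and sometimes report something else, mostly with a low value. They report only what shows in the picture. A call takes as long as a camera call. They do not tell look-alikes from the thing itself.
- arm.boxes_of(camera, thing): "rect" ([left, top, width, height] in pixels, round what is visible of it).
The state is a dict: "clock": time; "joints": joint angles; "joint_vel": joint speeds; "joint_efforts": joint torques, N m; "position": TCP position; "ee_rot": TCP orientation; "contact_force": force on the tool from outside, world axes, zero at the start; "wrist_torque": the same for the moment, N m; "gripper_width": finger opening in mm; "grasp_force": force on a finger pad.
Only numpy, scipy, OpenCV 4.12 (cv2) and the standard library are available. Lean on these libraries where they do the work, as an engineer would, in place of code of your own. Each camera call takes 0.05 s, during which the arm holds its last target. There are 200 camera calls.

## Task

Sort the square tube offcuts with the slot gauge on top of the plywood hopper: those that fit drop through the slot and collect in the hopper on the closed shutter, while those too thick for the slot belong in the cardboard reject tray. Once every tube that fits is in the hopper, and with the drawer pushed fully home beneath it, draw the lock bar, slide the shutter open to let the batch fall into the drawer, push the shutter fully shut and the lock bar fully home again, and finally pull the drawer fully out with the batch lying in it. Leave the lantern, the mug and the screwdriver alone.

Things in the scene. Friction and masses are not known exactly. Their poses are not given: they have to be found in the camera images.
- hopper: fixed plywood sorting hopper; origin on the table under the chute's centre. Its axes ('hopper axes'): z up, -x side towards the robot, +y side with the ledge for shutter handle and lock bar. Stand 132 (x) by 156 (y) mm, 124 mm high; ledge top at z = 104 mm, x -140 to 25, y 78 to 203 mm; above the stand an upright chute with the gauge plate on top (see the points)
- chute_floor (a point): centre of the chute's floor, which is the shut shutter's top face, 118 mm above the table; hopper axes. Chute inside 86 (x) by 45 (y) mm, clear end walls, 98 by 61 mm outside, up to the gauge plate's underside 220 mm above the table
- gauge_slot (a point): centre of the gauge slot, at the top face of the 10 mm steel gauge plate (108 by 76 mm), 230 mm above the table; hopper axes. Slot 84 mm along x, 35 mm along y; 45 degree lead-in strips rise 9 mm, to 53 mm apart. A 30 mm tube laid level and lengthwise (along x) falls through by itself; a 40 mm tube stays on the strips, about 3 mm above the plate
- shutter (a joint): shutter travel in m: 0 shut, 0.055 fully open; it slides along hopper +y to open. Sliding friction about 1.5 N plus viscous drag, stays where left. It is blocked after about 5 mm while the lock bar is home, and it must be shut before the lock bar can go home
- shutter_grip (a point): top of the shutter's upright round black post, 20 mm in diameter, bare over its upper 101 mm; moves with the shutter. In hopper axes it stands at (0, 102) mm when shut, its top 225 mm above the table
- lock (a joint): lock bar travel in m: 0 home (locks the shutter; the start), 0.050 fully drawn; it slides along hopper -x (towards the robot) to free the shutter; anything beyond 0.040 frees it. Sliding friction about 1.5 N, stays where left
- lock_grip (a point): top of the lock bar's upright round black post, 20 mm in diameter, bare over its upper 101 mm; moves with the bar. In hopper axes at (-75, 131) mm when home, its top 225 mm above the table
- drawer (a joint): drawer travel in m: 0 fully home under the chute, 0.060 fully out; it slides along hopper -x to come out. Starts partly out. Sliding friction about 1.5 N, stays where left
- drawer_grip (a point): top of the drawer's upright round black post, 20 mm in diameter, bare over its upper 110 mm; moves with the drawer. In hopper axes at (-135, 0) mm when home, its top 150 mm above the table
- drawer_in (a point): centre of the grey drawer's inner floor, 7 mm above the table; moves with the drawer, axes as the hopper's. Inside 108 mm (x) by 112 mm (y), rim 52 mm above the table
- tray: open cardboard reject tray, fixed, 150 (x) by 170 (y) mm, 40 mm high, walls and floor 4 mm; origin at the centre of its underside on the table
- tube_a: offcut of black square steel tube, 70 mm long, either 30 mm or 40 mm square outside (which is not told; all look alike but for size), lying on the table at the start. May be absent. Origin at its centre; x runs along its length, y and z are square to two of its faces. About 0.1 to 0.2 kg
- tube_b: offcut of black square steel tube, 70 mm long, either 30 mm or 40 mm square outside (which is not told; all look alike but for size), lying on the table at the start. May be absent. Origin at its centre; x runs along its length, y and z are square to two of its faces. About 0.1 to 0.2 kg
- tube_c: offcut of black square steel tube, 70 mm long, either 30 mm or 40 mm square outside (which is not told; all look alike but for size), lying on the table at the start. May be absent. Origin at its centre; x runs along its length, y and z are square to two of its faces. About 0.1 to 0.2 kg
- tube_d: offcut of black square steel tube, 70 mm long, either 30 mm or 40 mm square outside (which is not told; all look alike but for size), lying on the table at the start. May be absent. Origin at its centre; x runs along its length, y and z are square to two of its faces. About 0.1 to 0.2 kg
- tube_e: offcut of black square steel tube, 70 mm long, either 30 mm or 40 mm square outside (which is not told; all look alike but for size), lying on the table at the start. May be absent. Origin at its centre; x runs along its length, y and z are square to two of its faces. About 0.1 to 0.2 kg
- lantern: camping lantern, loose, 90 mm across, 195 mm high, origin under its centre; leave alone
- mug: white mug, loose, 80 mm across, 95 mm high, origin under its centre; leave alone
- screwdriver: screwdriver lying on the table, loose, 200 mm long; leave alone
There are look-alikes about, which are no part of the job. What is shaped like the tube_b but orange is not meant. What is shaped like the tube_a but turquoise is not meant.

How it is judged:
By the outcome, as a careful person would: the job done as asked, in the order asked, and still so for the second after the job is handed in, with the robot touching nothing.
Of tube_a, tube_b, tube_c only 2 to 3 are there at a start; the rules pass over those that are not, and their reading is None.
Of tube_d, tube_e only 1 to 2 are there at a start; the rules pass over those that are not, and their reading is None.
At some moment in a run one of tube_a, tube_b, tube_c, tube_d, tube_e may be knocked a few centimetres aside while the robot is not near it.
Once in a run the grip may slacken for a moment while it holds something.
It also fails if it takes over 210 s, if anything falls off the work surface, if the arm or the gripper's body presses on something with over 40 N, if the wrist force passes 120 N, or if a joint passes its speed limit or range.

## Working session

There is one attempt and no reset: what is moved stays moved. The work goes in short steps, Python scripts to look and compute and a tool call to move; the robot and the scene stay as the last step left them, time stands still between calls to the robot, and variables do not carry over. Pictures are saved under pics/ and viewed, at most 14 in all, crops included, and the job is handed in when it is done.

Besides the shell and the picture viewer there is one more tool, called after "Call:" in YAML: its name, and indented under it one key for each argument. send_rows: Moves the arm, as the interface text tells. Its arguments: {"type":"object","properties":{"targets":{"type":"array"}},"required":["targets"]}

```bash
ls; mkdir -p pics; cat > h.py <<'E'
import numpy as np, cv2
from bench import arm
from scipy.spatial.transform import Rotation as R
def cloud(cam):
    m=arm.camera_model(cam); im,d=arm.get_image(cam)
    K=np.array([[m['fx'],0,m['cx']],[0,m['fy'],m['cy']],[0,0,1.]])
    v,u=np.mgrid[0:420,0:560]
    p=cv2.undistortPoints(np.stack([u,v],-1).reshape(-1,1,2).astype(np.float64),K,np.array(m['distortion'],float)).reshape(420,560,2)
    P=np.dstack([p*d[...,None],d]); T=np.array(m['cam_to_world'])
    W=P@T[:3,:3].T+T[:3,3]; W[d==0]=np.nan
    return im,W
def save(n,im): cv2.imwrite('pics/'+n+'.png',cv2.cvtColor(im,cv2.COLOR_RGB2BGR))
def st():
    s=arm.read_state(); print({k:np.round(s[k],3).tolist() for k in ['clock','position','ee_rot','contact_force','gripper_width','grasp_force','joints']})
    return s
E
cat > a.py <<'E'
from h import *
s=st(); print(np.round(R.from_quat(s['ee_rot']).as_matrix(),2))
ims=[]
for c in ['scene','side']:
    im,W=cloud(c); np.save(c+'.npy',W); save(c+'0',im)
    for t in ['tube_a','tray','drawer_grip','hopper','lantern','mug','screwdriver']:
        print(c,t,[(round(b['score'],2),[int(x) for x in b['rect']],np.round(W[int(b['rect'][1]+b['rect'][3]/2),int(b['rect'][0]+b['rect'][2]/2)]).tolist()) for b in arm.boxes_of(c,t)])
E
python3 a.py
```

```text
pics
{'clock': 0.0, 'position': [250.481, 571.969, 230.213], 'ee_rot': [0.979, -0.205, -0.0, 0.001], 'contact_force': [0.19, 0.231, -0.624], 'gripper_width': 85.849, 'grasp_force': 0.0, 'joints': [1.417, 0.386, 0.007, -0.0, -1.194, -0.259]}
[[ 0.92 -0.4  -0.  ]
 [-0.4  -0.92 -0.  ]
 [ 0.    0.   -1.  ]]
scene tube_a [(0.77, [199, 186, 11, 19], [558.0, -341.0, 32.0]), (0.69, [171, 171, 20, 9], [526.0, -472.0, 27.0]), (0.66, [221, 167, 11, 22], [444.0, -327.0, 28.0]), (0.62, [236, 147, 15, 17], [320.0, -344.0, 27.0]), (0.57, [243, 178, 24, 22], [437.0, -210.0, 35.0])]
scene tray [(0.78, [370, 244, 68, 72], [473.0, 366.0, 7.0])]
scene drawer_grip [(0.75, [282, 202, 31, 67], [600.0, 52.0, 151.0])]
scene hopper [(0.85, [247, 201, 119, 103], [609.0, 92.0, 106.0])]
scene lantern [(0.58, [367, 308, 42, 44], [710.0, 382.0, 129.0]), (0.49, [247, 202, 118, 101], [550.0, 64.0, 4.0])]
scene mug [(0.96, [194, 258, 35, 40], [787.0, -132.0, 8.0])]
scene screwdriver [(0.66, [173, 209, 10, 44], [715.0, -325.0, 20.0])]
side tube_a [(0.96, [403, 310, 32, 20], [514.0, -476.0, 30.0]), (0.82, [346, 313, 18, 32], [414.0, -343.0, 30.0]), (0.77, [364, 280, 22, 29], [528.0, -354.0, 30.0]), (0.72, [334, 353, 19, 37], [306.0, -356.0, 30.0]), (0.62, [299, 289, 28, 30], [419.0, -224.0, 41.0])]
side tray [(0.69, [111, 175, 70, 65], [476.0, 373.0, 5.0])]
side drawer_grip [(0.58, [232, 200, 54, 56], [580.0, 29.0, 3.0])]
side hopper [(0.93, [183, 148, 120, 108], [597.0, 91.0, 72.0])]
side lantern [(0.83, [161, 128, 35, 48], [650.0, 358.0, 97.0])]
side mug [(0.79, [316, 170, 33, 37], [757.0, -125.0, 88.0])]
side screwdriver [(0.93, [373, 221, 29, 44], [701.0, -331.0, 23.0])]
```

```bash
python3 - <<'E'
import cv2,numpy as np
a=cv2.imread('pics/scene0.png');b=cv2.imread('pics/side0.png')
a=cv2.resize(a[130:360,150:450],None,fx=2.6,fy=2.6,interpolation=cv2.INTER_CUBIC)
cv2.imwrite('pics/v1.png',a)
b=cv2.resize(b[120:400,100:450],None,fx=2.1,fy=2.1,interpolation=cv2.INTER_CUBIC)
cv2.imwrite('pics/v2.png',b)
E
```

```text
(no output)
```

View pics/v1.png

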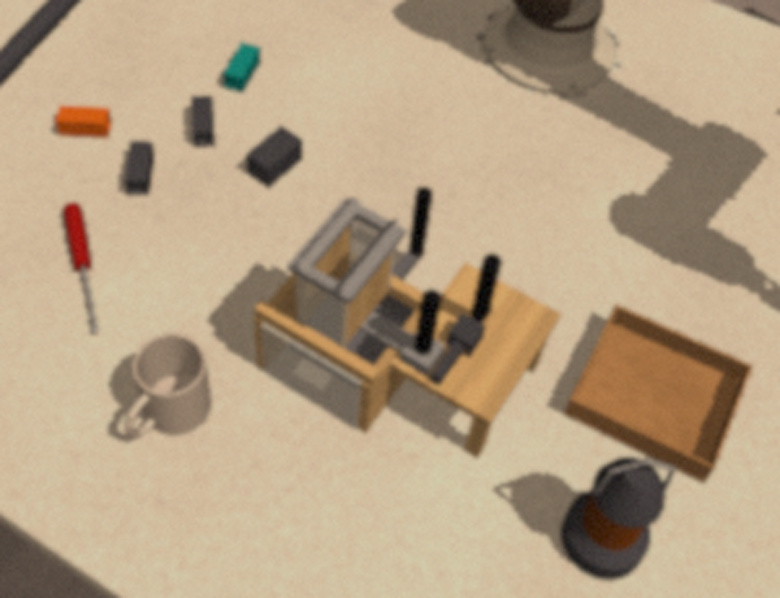

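View pics/v2.png

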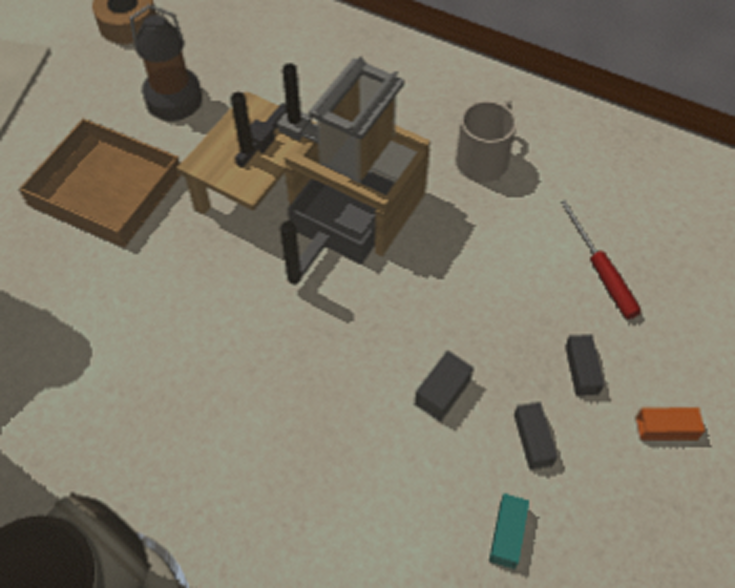

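```bash
cat > m.py <<'E'
from h import *
import sys
for c in ['scene','side']:
    W=np.load(c+'.npy').reshape(-1,3); W=W[~np.isnan(W[:,0])]
    def rep(n,m,k=1):
        P=W[m]
        if len(P)<6: print(c,n,'few',len(P)); return
        r=cv2.minAreaRect(P[:,:2].astype(np.float32))
        b=cv2.boxPoints(r); e=b[1]-b[0]; f=b[2]-b[1]
        L=e if np.hypot(*e)>np.hypot(*f) else f
        a=np.degrees(np.arctan2(L[1],L[0]))
        print(c,n,len(P),'c',np.round(r[0],1),'sz',np.round(r[1],1),'longang',round((a+90)%180-90,1),'z',np.round(np.percentile(P[:,2],[50,90]),1),'med',np.round(np.median(P[:,:2],0),1))
    x,y,z=W.T
    def near(px,py,r): return np.hypot(x-px,y-py)<r
    for n,p in dict(T1=(540,-348),T2=(430,-335),T3=(425,-218),orange=(520,-474),turq=(312,-350)).items():
        rep(n,near(*p,50)&(z>20)&(z<60))
    rep('plate',near(600,50,160)&(z>224)&(z<260)&(y<90+0*x))
    rep('posts',near(600,50,260)&(z>190)&(z<222)&(y>90))
    rep('tray',near(473,366,150)&(z>30)&(z<50))
    rep('post_d',near(500,30,90)&(z>80)&(z<160))
    rep('lantern',near(680,370,80)&(z>60)&(z<220))
    m=near(600,100,300)&(z>196)&(z<224)
    P=W[m]; 
    lab=[]
    for p in P:
        for l in lab:
            if np.hypot(*(np.mean(l,0)[:2]-p[:2]))<25: l.append(p);break
        else: lab.append([p])
    for l in lab: print('  cl',len(l),np.round(np.median(l,0),1))
E
python3 m.py
```

```text
scene T1 141 c [ 543.5 -359.9] sz [71.  30.6] longang 32.5 z [28.5 31.5] med [ 545.9 -358.2]
scene T2 130 c [ 426.6 -339.5] sz [74.1 29.2] longang 37.0 z [28.3 31.3] med [ 430.  -338.2]
scene T3 231 c [ 430.4 -214.8] sz [44.6 74.8] longang -6.9 z [37.7 41.3] med [ 432.3 -210.9]
scene orange 149 c [ 519.9 -478.5] sz [36.5 70. ] longang -63.4 z [28.5 32. ] med [ 523. -477.]
scene turq 120 c [ 311.  -355.9] sz [78.8 33.2] longang 12.3 z [28.3 31.8] med [ 309.9 -353.4]
scene plate 669 c [639.4  22.3] sz [ 77.8 110.8] longang -1.8 z [230.1 236.8] med [644.4  24.7]
scene posts 112 c [608.  141.4] sz [18.8 98.8] longang -23.4 z [209.1 221.3] med [580.1 147.8]
scene tray 432 c [484.9 335.2] sz [155.6 223.4] longang -87.2 z [37.2 41.1] med [491.2 367.6]
scene post_d 168 c [513.4  76. ] sz [126.1  88.3] longang 16.2 z [112.4 147.5] med [480.1  35.2]
scene lantern 808 c [682. 378.] sz [69.7 59. ] longang 88.6 z [141.8 165.4] med [693.6 378.6]
  cl 74 [596.9  13.5 208.9]
  cl 29 [ 6.444e+02 -2.000e-01  2.035e+02]
  cl 6 [602.4  61.  220.1]
  cl 59 [575.3 157.4 215.8]
  cl 11 [647.9  59.6 221.8]

[... 682 characters left out ...]
ngang -2.3 z [230.3 237.1] med [632.5  19.9]
side posts 125 c [601.2 138.8] sz [19.8 98.9] longang -23.9 z [207.5 219.9] med [572.9 144.5]
side tray 466 c [480.9 333.9] sz [152.8 226.5] longang -87.9 z [37.3 41.1] med [477.9 356.6]
side post_d 513 c [535.1  51.4] sz [114.4 128.1] longang -20.2 z [120.2 148.1] med [573.  29.]
side lantern 678 c [665.1 370.1] sz [50.8 66.2] longang -32.6 z [134.3 164.2] med [657.1 363.4]
  cl 65 [634.8 119.6 214.1]
  cl 86 [681.2  30.8 208.1]
  cl 32 [637.4  44.2 205.3]
  cl 20 [670.8 -10.1 202.3]
  cl 71 [562.  150.3 214.6]
  cl 18 [631.6 -12.3 211. ]
  cl 77 [589.5  34.4 206.6]
  cl 5 [585.2  53.2 223.4]
  cl 35 [588.6  -5.5 204.2]
  cl 8 [583.8   5.7 221.9]
```

Call:
send_rows:
  targets:
    - {"az": 7.16, "gripper": -1}
    - {"az": 7.16}
    - {"az": 7.16}
    - {"az": 7.16}
    - {"az": 7.16}

```text
$.targets[0]: bad value
```

```bash
cat >> h.py <<'E'
H0=np.array([638.,22.,0.]); HY=np.radians(-2.0)
def hop(x,y,z=0):
    c,s=np.cos(HY),np.sin(HY); return np.array([H0[0]+c*x-s*y,H0[1]+s*x+c*y,z])
def go(xyz=None,yaw=None):
    """tool-frame shift (cm) to world xyz with present orientation; and az to make tool x along yaw (deg)"""
    s=arm.read_state(); M=R.from_quat(s['ee_rot']).as_matrix(); phi=np.degrees(np.arctan2(M[1,0],M[0,0]))
    print('t',round(s['clock'],2),'pos',np.round(s['position'],1),'phi',round(phi,1),'tilt',round(np.degrees(np.arccos(-M[2,2])),2),'w',round(s['gripper_width'],1),'gf',round(s['grasp_force'],1),'F',np.round(s['contact_force'],1),'q6',round(s['joints'][5],2))
    if xyz is not None: print('shift cm',np.round(M.T@(np.array(xyz,float)-s['position'])/10,2))
    if yaw is not None: print('az',round((phi-yaw+180)%360-180,1))
E
python3 -c "
from h import *
go((475,30,230),-182); print(arm.read_state()['joints'])"
```

```text
t 0.8 pos [250.7 572.5 231.3] phi -23.7 tilt 0.0 w 85.4 gf 0.0 F [-0.3 -0.6 -0.2] q6 -0.26
shift cm [42.31 40.69  0.13]
az 158.3
[ 1.41658041e+00  3.84670651e-01  7.86155276e-03 -3.02263219e-05
 -1.19399467e+00 -2.58653045e-01]
```

Call:
send_rows:
  targets:
    - {"gripper": -1, "x": 0, "y": 0, "z": 0, "ax": 0, "ay": 0, "az": 7}
    - {"gripper": -1, "x": 0, "y": 0, "z": 0, "ax": 0, "ay": 0, "az": 7}
    - {"gripper": -1, "x": 0, "y": 0, "z": 0, "ax": 0, "ay": 0, "az": 7}
    - {"gripper": -1, "x": 0, "y": 0, "z": 0, "ax": 0, "ay": 0, "az": 7}
    - {"gripper": -1, "x": 0, "y": 0, "z": 0, "ax": 0, "ay": 0, "az": 7}

```text
clock: 1.22
position: [250.7, 572.5, 231.3]
ee_rot: [0.87, -0.492, -0.0, -0.0]
contact_force: [-0.3, 0.5, 0.1]
gripper_width: 85.2
grasp_force: 0.0
```

Call:
send_rows:
  targets:
    - {"gripper": -1, "x": 0, "y": 0, "z": 0, "ax": 0, "ay": 0, "az": 7}
    - {"gripper": -1, "x": 0, "y": 0, "z": 0, "ax": 0, "ay": 0, "az": 7}
    - {"gripper": -1, "x": 0, "y": 0, "z": 0, "ax": 0, "ay": 0, "az": 7}
    - {"gripper": -1, "x": 0, "y": 0, "z": 0, "ax": 0, "ay": 0, "az": 7}
    - {"gripper": -1, "x": 0, "y": 0, "z": 0, "ax": 0, "ay": 0, "az": 7}

```text
clock: 1.63
position: [250.7, 572.5, 231.3]
ee_rot: [-0.682, 0.731, 0.0, 0.0]
contact_force: [0.2, -0.4, 1.0]
gripper_width: 85.2
grasp_force: 0.0
```

Call:
send_rows:
  targets:
    - {"gripper": -1, "x": 0, "y": 0, "z": 0, "ax": 0, "ay": 0, "az": 7}
    - {"gripper": -1, "x": 0, "y": 0, "z": 0, "ax": 0, "ay": 0, "az": 7}
    - {"gripper": -1, "x": 0, "y": 0, "z": 0, "ax": 0, "ay": 0, "az": 7}
    - {"gripper": -1, "x": 0, "y": 0, "z": 0, "ax": 0, "ay": 0, "az": 7}
    - {"gripper": -1, "x": 0, "y": 0, "z": 0, "ax": 0, "ay": 0, "az": 7}

```text
clock: 2.05
position: [250.7, 572.5, 231.3]
ee_rot: [-0.431, 0.903, 0.0, 0.0]
contact_force: [-0.3, 0.4, 0.1]
gripper_width: 85.7
grasp_force: 0.0
```

Call:
send_rows:
  targets:
    - {"gripper": -1, "x": 0, "y": 0, "z": 0, "ax": 0, "ay": 0, "az": 7}
    - {"gripper": -1, "x": 0, "y": 0, "z": 0, "ax": 0, "ay": 0, "az": 7}
    - {"gripper": -1, "x": 0, "y": 0, "z": 0, "ax": 0, "ay": 0, "az": 7}
    - {"gripper": -1, "x": 0, "y": 0, "z": 0, "ax": 0, "ay": 0, "az": 7}
    - {"gripper": -1, "x": 0, "y": 0, "z": 0, "ax": 0, "ay": 0, "az": 7}

```text
clock: 2.47
position: [250.7, 572.5, 231.3]
ee_rot: [-0.139, 0.99, 0.0, 0.0]
contact_force: [-0.0, 0.1, -0.2]
gripper_width: 85.0
grasp_force: 0.0
```

Call:
send_rows:
  targets:
    - {"gripper": -1, "x": 0, "y": 0, "z": 0, "ax": 0, "ay": 0, "az": 7}
    - {"gripper": -1, "x": 0, "y": 0, "z": 0, "ax": 0, "ay": 0, "az": 7}
    - {"gripper": -1, "x": 0, "y": 0, "z": 0, "ax": 0, "ay": 0, "az": 4.3}

```text
clock: 2.72
position: [250.7, 572.5, 231.3]
ee_rot: [0.02, 1.0, 0.0, 0.0]
contact_force: [0.5, 0.3, 0.3]
gripper_width: 85.3
grasp_force: 0.0
```

```bash
python3 -c "
from h import *
go((440,30,260),-182); print(np.round(arm.read_state()['joints'],2))"
```

```text
t 2.72 pos [250.7 572.5 231.3] phi 177.7 tilt 0.0 w 85.3 gf 0.0 F [0.5 0.3 0.3] q6 -3.03
shift cm [-21.05 -53.46  -2.87]
az -0.3
[ 1.42  0.38  0.01 -0.   -1.19 -3.03]
```

Call:
send_rows:
  targets:
    - {"gripper": -1, "x": -1.5, "y": -3.8, "z": -0.2, "ax": 0, "ay": 0, "az": 0}
    - {"gripper": -1, "x": -1.5, "y": -3.8, "z": -0.2, "ax": 0, "ay": 0, "az": 0}
    - {"gripper": -1, "x": -1.5, "y": -3.8, "z": -0.2, "ax": 0, "ay": 0, "az": 0}
    - {"gripper": -1, "x": -1.5, "y": -3.8, "z": -0.2, "ax": 0, "ay": 0, "az": 0}
    - {"gripper": -1, "x": -1.5, "y": -3.8, "z": -0.2, "ax": 0, "ay": 0, "az": 0}

```text
clock: 3.13
position: [319.4, 378.2, 241.5]
ee_rot: [0.017, 1.0, 0.0, 0.0]
contact_force: [1.1, -0.4, 0.7]
gripper_width: 85.4
grasp_force: 0.0
```

Call:
send_rows:
  targets:
    - {"gripper": -1, "x": -1.5, "y": -3.8, "z": -0.2, "ax": 0, "ay": 0, "az": 0}
    - {"gripper": -1, "x": -1.5, "y": -3.8, "z": -0.2, "ax": 0, "ay": 0, "az": 0}
    - {"gripper": -1, "x": -1.5, "y": -3.8, "z": -0.2, "ax": 0, "ay": 0, "az": 0}
    - {"gripper": -1, "x": -1.5, "y": -3.8, "z": -0.2, "ax": 0, "ay": 0, "az": 0}
    - {"gripper": -1, "x": -1.5, "y": -3.8, "z": -0.2, "ax": 0, "ay": 0, "az": 0}

```text
clock: 3.55
position: [387.8, 185.7, 251.9]
ee_rot: [0.017, 1.0, 0.0, 0.0]
contact_force: [1.5, 0.9, 0.1]
gripper_width: 85.4
grasp_force: 0.0
```

Call:
send_rows:
  targets:
    - {"gripper": -1, "x": -1.5, "y": -3.8, "z": -0.2, "ax": 0, "ay": 0, "az": 0}
    - {"gripper": -1, "x": -1.5, "y": -3.8, "z": -0.2, "ax": 0, "ay": 0, "az": 0}
    - {"gripper": -1, "x": -1.5, "y": -3.8, "z": -0.2, "ax": 0, "ay": 0, "az": 0}
    - {"gripper": -1, "x": -1.5, "y": -3.8, "z": -0.2, "ax": 0, "ay": 0, "az": 0}
    - {"gripper": -1, "x": 0, "y": 0, "z": 0, "ax": 0, "ay": 0, "az": 0}

```text
clock: 3.97
position: [443.7, 28.3, 259.9]
ee_rot: [0.021, 1.0, -0.0, 0.001]
contact_force: [-0.3, 0.4, -0.6]
gripper_width: 85.3
grasp_force: 0.0
```

```bash
python3 - <<'E'
from h import *
im,W=cloud('wrist'); save('w1',im); np.save('w1.npy',W)
x,y,z=W.reshape(-1,3).T
m=(abs(x-475)<60)&(abs(y-32)<40)&(z>90)&(z<149)
if m.sum(): print(m.sum(),np.nanmin(x[m]),np.nanmax(x[m]),np.nanmin(y[m]),np.nanmax(y[m]),np.nanmax(z[m]))
m=(abs(x-475)<60)&(abs(y-32)<40)&(z>142)&(z<158)
print('top',m.sum(),np.median(x[m]),np.median(y[m]),np.median(z[m]))
go((np.median(x[m]),np.median(y[m]),115),-182)
E
```

```text
557 460.61961078302363 475.98690755647465 18.75964057307349 38.75134692227951 148.96763627502924
top 550 468.894675727729 28.82150048960791 150.64857784262927
t 4.02 pos [443.1  30.5 259.5] phi 177.6 tilt 0.03 w 85.4 gf 0.0 F [ 0.  -0.6 -0.1] q6 -2.05
shift cm [-2.58 -0.06 14.46]
az -0.4
```

View pics/w1.png

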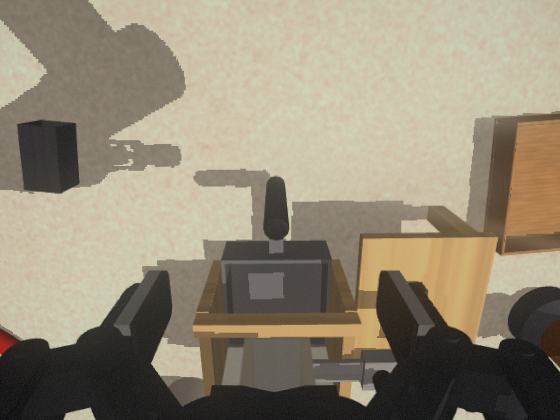

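Call:
send_rows:
  targets:
    - {"gripper": -1, "x": -2.6, "y": 0, "z": 0, "ax": 0, "ay": 0, "az": 0}
    - {"gripper": -1, "x": 0, "y": 0, "z": 3.8, "ax": 0, "ay": 0, "az": 0}
    - {"gripper": -1, "x": 0, "y": 0, "z": 3.8, "ax": 0, "ay": 0, "az": 0}
    - {"gripper": -1, "x": 0, "y": 0, "z": 3.8, "ax": 0, "ay": 0, "az": 0}
    - {"gripper": -1, "x": 0, "y": 0, "z": 3.6, "ax": 0, "ay": 0, "az": 0}

```text
clock: 4.43
position: [468.1, 33.7, 108.0]
ee_rot: [0.016, 1.0, 0.0, 0.0]
contact_force: [0.6, 0.5, 0.3]
gripper_width: 85.3
grasp_force: 0.0
```

Call:
send_rows:
  targets:
    - {"gripper": 1, "x": 0, "y": 0, "z": 0, "ax": 0, "ay": 0, "az": 0}
    - {"gripper": 1, "x": 0, "y": 0, "z": 0, "ax": 0, "ay": 0, "az": 0}
    - {"gripper": 1, "x": 0, "y": 0, "z": 0, "ax": 0, "ay": 0, "az": 0}
    - {"gripper": 1, "x": 0, "y": 0, "z": 0, "ax": 0, "ay": 0, "az": 0}
    - {"gripper": 1, "x": 0, "y": 0, "z": 0, "ax": 0, "ay": 0, "az": 0}

```text
clock: 4.85
position: [469.6, 32.5, 111.8]
ee_rot: [0.016, 1.0, -0.0, 0.002]
contact_force: [1.5, -30.9, 10.6]
gripper_width: 25.6
grasp_force: 15.1
```

Call:
send_rows:
  targets:
    - {"gripper": 1, "x": 0, "y": 0, "z": 0, "ax": 0, "ay": 0, "az": 0}
    - {"gripper": 1, "x": 0, "y": 0, "z": 0, "ax": 0, "ay": 0, "az": 0}
    - {"gripper": 1, "x": 0, "y": 0, "z": 0, "ax": 0, "ay": 0, "az": 0}

```text
clock: 5.1
position: [468.0, 29.1, 112.3]
ee_rot: [0.016, 1.0, -0.003, -0.0]
contact_force: [-1.4, -16.1, 10.4]
gripper_width: 18.6
grasp_force: 58.1
```

Call:
send_rows:
  targets:
    - {"gripper": 1, "x": 0, "y": -0.2, "z": 0, "ax": 0, "ay": 0, "az": 0}
    - {"gripper": 1, "x": -1, "y": 0, "z": 0, "ax": 0, "ay": 0, "az": 0}
    - {"gripper": 1, "x": -1, "y": 0, "z": 0, "ax": 0, "ay": 0, "az": 0}
    - {"gripper": 1, "x": -1, "y": 0, "z": 0, "ax": 0, "ay": 0, "az": 0}
    - {"gripper": 1, "x": -0.4, "y": 0, "z": 0, "ax": 0, "ay": 0, "az": 0}

```text
clock: 5.52
position: [503.7, 27.8, 112.3]
ee_rot: [0.017, 1.0, -0.001, 0.001]
contact_force: [-1.0, -6.2, 10.2]
gripper_width: 18.5
grasp_force: 58.8
```

Call:
send_rows:
  targets:
    - {"gripper": 1, "x": -0.2, "y": 0, "z": 0, "ax": 0, "ay": 0, "az": 0}
    - {"gripper": 1, "x": 0, "y": 0, "z": 0, "ax": 0, "ay": 0, "az": 0}
    - {"gripper": 1, "x": 0, "y": 0, "z": 0, "ax": 0, "ay": 0, "az": 0}

```text
clock: 5.77
position: [503.6, 27.8, 112.3]
ee_rot: [0.017, 1.0, -0.001, -0.0]
contact_force: [-5.5, -5.6, 10.2]
gripper_width: 18.2
grasp_force: 59.0
```

Call:
send_rows:
  targets:
    - {"gripper": 1, "x": -0.3, "y": 0, "z": 0, "ax": 0, "ay": 0, "az": 0}
    - {"gripper": 1, "x": 0, "y": 0, "z": 0, "ax": 0, "ay": 0, "az": 0}
    - {"gripper": 1, "x": 0, "y": 0, "z": 0, "ax": 0, "ay": 0, "az": 0}

```text
clock: 6.02
position: [503.6, 27.7, 112.3]
ee_rot: [0.017, 1.0, -0.001, -0.003]
contact_force: [-15.0, -1.3, 17.6]
gripper_width: 18.8
grasp_force: 59.7
```

Call:
send_rows:
  targets:
    - {"gripper": -1, "x": 0.4, "y": 0, "z": 0, "ax": 0, "ay": 0, "az": 0}
    - {"gripper": -1, "x": 0, "y": 0, "z": 0, "ax": 0, "ay": 0, "az": 0}
    - {"gripper": -1, "x": 0, "y": 0, "z": 0, "ax": 0, "ay": 0, "az": 0}
    - {"gripper": -1, "x": 0, "y": 0, "z": 0, "ax": 0, "ay": 0, "az": 0}
    - {"gripper": -1, "x": 0, "y": 0, "z": -1, "ax": 0, "ay": 0, "az": 0}

```text
clock: 6.43
position: [502.6, 29.5, 118.1]
ee_rot: [0.017, 1.0, -0.0, -0.002]
contact_force: [-0.3, -0.5, -0.2]
gripper_width: 77.4
grasp_force: 0.0
```

Call:
send_rows:
  targets:
    - {"gripper": -1, "x": 0, "y": 0, "z": -4, "ax": 0, "ay": 0, "az": 0}
    - {"gripper": -1, "x": 0, "y": 0, "z": -4, "ax": 0, "ay": 0, "az": 0}
    - {"gripper": -1, "x": 2, "y": -3, "z": -1, "ax": 0, "ay": 0, "az": 0}
    - {"gripper": -1, "x": 1.5, "y": -3.5, "z": 0, "ax": 0, "ay": 0, "az": 0}
    - {"gripper": -1, "x": 1.5, "y": -3.5, "z": 0, "ax": 0, "ay": 0, "az": 0}

```text
clock: 6.85
position: [450.3, -69.0, 210.7]
ee_rot: [0.016, 1.0, 0.0, 0.002]
contact_force: [0.2, -1.2, -1.1]
gripper_width: 84.9
grasp_force: 0.0
```

Call:
send_rows:
  targets:
    - {"gripper": -1, "x": 1.5, "y": -3.5, "z": 0, "ax": 0, "ay": 0, "az": 0}
    - {"gripper": -1, "x": 1.5, "y": -3.5, "z": 0, "ax": 0, "ay": 0, "az": 0}
    - {"gripper": -1, "x": 0.5, "y": -3.5, "z": 0, "ax": 0, "ay": 0, "az": 0}
    - {"gripper": -1, "x": 0, "y": 0, "z": 0, "ax": 0, "ay": 0, "az": 5.2}
    - {"gripper": -1, "x": 0, "y": 0, "z": 0, "ax": 0, "ay": 0, "az": 0}

```text
clock: 7.27
position: [411.1, -174.0, 209.4]
ee_rot: [0.065, 0.998, 0.0, 0.0]
contact_force: [-0.5, 0.4, -0.2]
gripper_width: 85.2
grasp_force: 0.0
```

```bash
cat >> h.py <<'E'
H0=np.array([638.3,22.5,0.])
def tube(W,p,r=60,zlo=20,zhi=55):
    x,y,z=W.reshape(-1,3).T
    m=(np.hypot(x-p[0],y-p[1])<r)&(z>zlo)&(z<zhi)
    h=np.percentile(z[m],80); m&=(z>h-4)
    q=np.stack([x[m],y[m]],1).astype(np.float32); r=cv2.minAreaRect(q); b=cv2.boxPoints(r)
    e,f=b[1]-b[0],b[2]-b[1]; L=e if np.hypot(*e)>np.hypot(*f) else f
    a=(np.degrees(np.arctan2(L[1],L[0]))+90)%180-90
    print('tube',m.sum(),'c',np.round(r[0],1),'sz',np.round(r[1],1),'yaw',round(a,1),'h',round(h,1))
    return r[0],a
E
python3 - <<'E'
from h import *
im,W=cloud('wrist'); save('w2',im)
c,a=tube(W,(429,-215),80)
go((*c,22),a+180)
for n in ['scene','side']:
    im,W=cloud(n); tube(W,(541,-359)); tube(W,(425,-339))
    x,y,z=W.reshape(-1,3).T; m=(z>30)&(z<46)&(y>270)&(abs(x-480)<110); r=cv2.minAreaRect(np.stack([x[m],y[m]],1).astype(np.float32)); print(r)
E
```

```text
tube 3280 c [ 429.4 -215. ] sz [39.9 70.9] yaw -8.6 h 41.7
t 7.32 pos [ 411.5 -173.1  209.4] phi 172.8 tilt 0.02 w 85.7 gf 0.0 F [ 0.4 -0.6  0.5] q6 -1.66
shift cm [-2.3  -3.94 18.74]
az 1.5
tube 101 c [ 544.8 -359. ] sz [69.4 30.6] yaw 32.2 h 30.6
tube 101 c [ 427.7 -338.6] sz [72.2 29.1] yaw 36.6 h 30.4
((483.5108947753906, 361.461181640625), (155.43820190429688, 170.61590576171875), 2.6759138107299805)
tube 258 c [ 541.7 -359.2] sz [70.9 30.4] yaw 31.9 h 31.4
tube 311 c [ 424.6 -339.4] sz [72.5 30.7] yaw 38.1 h 31.3
((481.53814697265625, 329.74237060546875), (153.043701171875, 112.14692687988281), 1.2587512731552124)
```

View pics/w2.png

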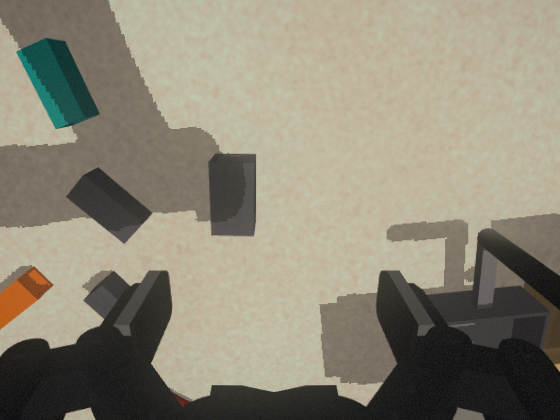

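Call:
send_rows:
  targets:
    - {"gripper": -1, "x": -2, "y": -3.5, "z": 0, "ax": 0, "ay": 0, "az": 0}
    - {"gripper": -1, "x": -0.3, "y": -0.4, "z": 3.7, "ax": 0, "ay": 0, "az": 0}
    - {"gripper": -1, "x": 0, "y": 0, "z": 4, "ax": 0, "ay": 0, "az": 1.5}
    - {"gripper": -1, "x": 0, "y": 0, "z": 4, "ax": 0, "ay": 0, "az": 0}
    - {"gripper": -1, "x": 0, "y": 0, "z": 4, "ax": 0, "ay": 0, "az": 0}

```text
clock: 7.83
position: [430.4, -213.0, 51.1]
ee_rot: [0.074, 0.997, -0.0, 0.001]
contact_force: [0.5, -0.2, -1.1]
gripper_width: 85.2
grasp_force: 0.0
```

Call:
send_rows:
  targets:
    - {"gripper": -1, "x": 0, "y": 0, "z": 3, "ax": 0, "ay": 0, "az": 0}
    - {"gripper": 1, "x": 0, "y": 0, "z": 0, "ax": 0, "ay": 0, "az": 0}
    - {"gripper": 1, "x": 0, "y": 0, "z": 0, "ax": 0, "ay": 0, "az": 0}
    - {"gripper": 1, "x": 0, "y": 0, "z": 0, "ax": 0, "ay": 0, "az": 0}
    - {"gripper": 1, "x": 0, "y": 0, "z": 0, "ax": 0, "ay": 0, "az": 0}

```text
clock: 8.25
position: [431.7, -214.0, 24.7]
ee_rot: [0.074, 0.997, -0.0, 0.003]
contact_force: [-5.4, 8.8, 42.0]
gripper_width: 38.6
grasp_force: 44.9
```

Call:
send_rows:
  targets:
    - {"gripper": 1, "x": 0, "y": 0, "z": 0, "ax": 0, "ay": 0, "az": 0}
    - {"gripper": 1, "x": 0, "y": 0, "z": 0, "ax": 0, "ay": 0, "az": 0}
    - {"gripper": 1, "x": 0, "y": 0, "z": -0.5, "ax": 0, "ay": 0, "az": 0}

```text
clock: 8.5
position: [429.9, -213.9, 28.5]
ee_rot: [0.075, 0.997, 0.0, 0.001]
contact_force: [-0.6, 0.3, -1.2]
gripper_width: 38.4
grasp_force: 61.0
```

Call:
send_rows:
  targets:
    - {"gripper": 1, "x": 0, "y": 0, "z": -4, "ax": 0, "ay": 0, "az": 0}
    - {"gripper": 1, "x": 0, "y": 0, "z": -4, "ax": 0, "ay": 0, "az": 0}
    - {"gripper": 1, "x": 0, "y": 0, "z": -4, "ax": 0, "ay": 0, "az": 0}
    - {"gripper": 1, "x": 0, "y": 0, "z": -4, "ax": 0, "ay": 0, "az": 0}
    - {"gripper": 1, "x": 0, "y": 0, "z": -2, "ax": 0, "ay": 0, "az": 0}

```text
clock: 8.92
position: [430.7, -214.6, 213.4]
ee_rot: [0.075, 0.997, -0.001, 0.005]
contact_force: [1.4, 0.3, -1.7]
gripper_width: 38.2
grasp_force: 61.3
```

Call:
send_rows:
  targets:
    - {"gripper": 1, "x": 0.2, "y": 4, "z": 0, "ax": 0, "ay": 0, "az": 0}
    - {"gripper": 1, "x": 0.2, "y": 4, "z": 0, "ax": 0, "ay": 0, "az": 0}
    - {"gripper": 1, "x": 0.2, "y": 4, "z": 0, "ax": 0, "ay": 0, "az": 0}
    - {"gripper": 1, "x": 0.2, "y": 4, "z": 0, "ax": 0, "ay": 0, "az": 0}
    - {"gripper": 1, "x": 0.2, "y": 4, "z": 0, "ax": 0, "ay": 0, "az": 0}

```text
clock: 9.33
position: [448.6, -13.3, 208.1]
ee_rot: [0.076, 0.997, 0.0, 0.0]
contact_force: [1.8, 0.0, -1.2]
gripper_width: 39.0
grasp_force: 61.2
```

Call:
send_rows:
  targets:
    - {"gripper": 1, "x": 0.2, "y": 4, "z": 0, "ax": 0, "ay": 0, "az": 0}
    - {"gripper": 1, "x": 0.2, "y": 4, "z": 0, "ax": 0, "ay": 0, "az": 0}
    - {"gripper": 1, "x": 0.2, "y": 4, "z": 0, "ax": 0, "ay": 0, "az": 0}
    - {"gripper": 1, "x": 0.3, "y": 4, "z": 0, "ax": 0, "ay": 0, "az": 0}
    - {"gripper": 1, "x": 0.3, "y": 4, "z": 0, "ax": 0, "ay": 0, "az": 0}

```text
clock: 9.75
position: [466.9, 186.4, 208.0]
ee_rot: [0.075, 0.997, 0.0, 0.0]
contact_force: [0.6, -0.4, -0.7]
gripper_width: 38.5
grasp_force: 61.2
```

Call:
send_rows:
  targets:
    - {"gripper": 1, "x": 0.3, "y": 4, "z": 0, "ax": 0, "ay": 0, "az": 0}
    - {"gripper": 1, "x": 0.3, "y": 4, "z": 0, "ax": 0, "ay": 0, "az": 0}
    - {"gripper": 1, "x": 0.3, "y": 4, "z": 0, "ax": 0, "ay": 0, "az": 0}
    - {"gripper": 1, "x": 0.3, "y": 4, "z": 0, "ax": 0, "ay": 0, "az": 0}
    - {"gripper": 1, "x": 0, "y": 1.5, "z": 0, "ax": 0, "ay": 0, "az": 0}

```text
clock: 10.17
position: [481.9, 363.9, 207.4]
ee_rot: [0.074, 0.997, 0.001, 0.0]
contact_force: [0.4, 0.2, -1.3]
gripper_width: 38.2
grasp_force: 61.3
```

```bash
python3 - <<'E'
from h import *
im,W=cloud('wrist'); save('w3',im)
go((482,362,28),-188)
E
```

```text
t 10.22 pos [482.3 364.6 207. ] phi 171.6 tilt 0.11 w 38.4 gf 61.3 F [ 1.9  2.1 -0.5] q6 -2.63
shift cm [ 1.00e-02 -2.90e-01  1.79e+01]
az -0.4
```

Call:
send_rows:
  targets:
    - {"gripper": 1, "x": 0, "y": -0.2, "z": 4, "ax": 0, "ay": 0, "az": 0}
    - {"gripper": 1, "x": 0, "y": 0, "z": 4, "ax": 0, "ay": 0, "az": 0}
    - {"gripper": 1, "x": 0, "y": 0, "z": 4, "ax": 0, "ay": 0, "az": 0}
    - {"gripper": 1, "x": 0, "y": 0, "z": 4, "ax": 0, "ay": 0, "az": 0}
    - {"gripper": 1, "x": 0, "y": 0, "z": 1.4, "ax": 0, "ay": 0, "az": 0}

```text
clock: 10.63
position: [478.5, 353.6, 28.3]
ee_rot: [0.076, 0.997, -0.004, -0.004]
contact_force: [-15.1, -12.1, 61.4]
gripper_width: 38.5
grasp_force: 70.0
```

Call:
send_rows:
  targets:
    - {"gripper": -1, "x": 0, "y": 0, "z": 0, "ax": 0, "ay": 0, "az": 0}
    - {"gripper": -1, "x": 0, "y": 0, "z": 0, "ax": 0, "ay": 0, "az": 0}
    - {"gripper": -1, "x": 0, "y": 0, "z": 0, "ax": 0, "ay": 0, "az": 0}
    - {"gripper": -1, "x": 0, "y": 0, "z": 0, "ax": 0, "ay": 0, "az": 0}
    - {"gripper": -1, "x": 0, "y": 0, "z": -2, "ax": 0, "ay": 0, "az": 0}

```text
clock: 11.05
position: [480.4, 355.9, 51.3]
ee_rot: [0.076, 0.997, -0.002, -0.002]
contact_force: [-0.4, 0.6, -0.7]
gripper_width: 85.1
grasp_force: 0.0
```

Call:
send_rows:
  targets:
    - {"gripper": -1, "x": 0, "y": 0, "z": -4, "ax": 0, "ay": 0, "az": 0}
    - {"gripper": -1, "x": 0, "y": 0, "z": -4, "ax": 0, "ay": 0, "az": 0}
    - {"gripper": -1, "x": 0, "y": 0, "z": -4, "ax": 0, "ay": 0, "az": 0}
    - {"gripper": -1, "x": 0, "y": 0, "z": -4, "ax": 0, "ay": 0, "az": 0}
    - {"gripper": -1, "x": 0, "y": 0, "z": -3, "ax": 0, "ay": 0, "az": 0}

```text
clock: 11.47
position: [482.7, 358.0, 249.1]
ee_rot: [0.075, 0.997, 0.003, 0.002]
contact_force: [0.0, 0.9, 0.8]
gripper_width: 85.7
grasp_force: 0.0
```

```bash
python3 - <<'E'
from h import *
im,W=cloud('side'); im,W=cloud('side'); tube(W,(425,-339)); tube(W,(541,-359)); tube(W,(482,362),50,25,60)
for n in ['scene','side']:
    im,W=cloud(n)
    print([(round(b['score'],2),np.round(W[int(b['rect'][1]+b['rect'][3]/2),int(b['rect'][0]+b['rect'][2]/2)]).tolist()) for b in arm.boxes_of(n,'tube_a')])
go((424,-339,230),38-180)
E
```

```text
tube 302 c [ 424.4 -339.8] sz [70.9 30.5] yaw 37.8 h 31.2
tube 254 c [ 541.4 -359. ] sz [70.4 30.6] yaw 32.3 h 31.6
tube 225 c [473.  352.7] sz [41.8 70.4] yaw -8.5 h 45.0
[(0.88, [491.0, 354.0, 42.0]), (0.8, [526.0, -472.0, 27.0]), (0.71, [552.0, -341.0, 32.0]), (0.63, [434.0, -339.0, 22.0]), (0.53, [314.0, -343.0, 23.0])]
[(0.9, [532.0, -355.0, 30.0]), (0.83, [300.0, -354.0, 29.0]), (0.81, [419.0, -343.0, 32.0]), (0.79, [463.0, 335.0, 45.0]), (0.7, [509.0, -478.0, 30.0])]
t 11.77 pos [481.3 357.  242.5] phi 171.3 tilt 0.1 w 85.3 gf 0.0 F [ 0.5 -0.3 -0.5] q6 -2.63
shift cm [ -4.83 -69.67   1.31]
az -46.7
```

Call:
send_rows:
  targets:
    - {"gripper": -1, "x": -0.3, "y": -4.1, "z": 0, "ax": 0, "ay": 0, "az": 0}
    - {"gripper": -1, "x": -0.3, "y": -4.1, "z": 0, "ax": 0, "ay": 0, "az": 0}
    - {"gripper": -1, "x": -0.3, "y": -4.1, "z": 0, "ax": 0, "ay": 0, "az": 0}
    - {"gripper": -1, "x": -0.3, "y": -4.1, "z": 0, "ax": 0, "ay": 0, "az": 0}
    - {"gripper": -1, "x": -0.3, "y": -4.1, "z": 0, "ax": 0, "ay": 0, "az": 0}

```text
clock: 12.18
position: [464.7, 150.5, 241.7]
ee_rot: [0.075, 0.997, -0.001, -0.001]
contact_force: [0.4, -0.2, -0.1]
gripper_width: 84.9
grasp_force: 0.0
```

Call:
send_rows:
  targets:
    - {"gripper": -1, "x": -0.3, "y": -4.1, "z": 0, "ax": 0, "ay": 0, "az": 0}
    - {"gripper": -1, "x": -0.3, "y": -4.1, "z": 0, "ax": 0, "ay": 0, "az": 0}
    - {"gripper": -1, "x": -0.3, "y": -4.1, "z": 0, "ax": 0, "ay": 0, "az": 0}
    - {"gripper": -1, "x": -0.3, "y": -4.1, "z": 0, "ax": 0, "ay": 0, "az": 0}
    - {"gripper": -1, "x": -0.3, "y": -4.1, "z": 0, "ax": 0, "ay": 0, "az": 0}

```text
clock: 12.6
position: [448.5, -54.2, 242.1]
ee_rot: [0.075, 0.997, -0.0, -0.001]
contact_force: [0.2, -0.5, -0.7]
gripper_width: 85.8
grasp_force: 0.0
```

Call:
send_rows:
  targets:
    - {"gripper": -1, "x": -0.3, "y": -4.1, "z": 0, "ax": 0, "ay": 0, "az": 0}
    - {"gripper": -1, "x": -0.3, "y": -4.1, "z": 0, "ax": 0, "ay": 0, "az": 0}
    - {"gripper": -1, "x": -0.3, "y": -4.1, "z": 0, "ax": 0, "ay": 0, "az": 0}
    - {"gripper": -1, "x": -0.3, "y": -4.1, "z": 0, "ax": 0, "ay": 0, "az": 0}
    - {"gripper": -1, "x": -0.3, "y": -4.1, "z": 0, "ax": 0, "ay": 0, "az": 0}

```text
clock: 13.02
position: [432.6, -258.9, 241.9]
ee_rot: [0.075, 0.997, 0.0, -0.001]
contact_force: [1.0, 0.2, 0.2]
gripper_width: 85.4
grasp_force: 0.0
```

Call:
send_rows:
  targets:
    - {"gripper": -1, "x": 0, "y": -4, "z": 0, "ax": 0, "ay": 0, "az": 0}
    - {"gripper": -1, "x": 0, "y": 0, "z": 2, "ax": 0, "ay": 0, "az": -7}
    - {"gripper": -1, "x": 0, "y": 0, "z": 2, "ax": 0, "ay": 0, "az": -7}
    - {"gripper": -1, "x": 0, "y": 0, "z": 0, "ax": 0, "ay": 0, "az": -7}
    - {"gripper": -1, "x": 0, "y": 0, "z": 0, "ax": 0, "ay": 0, "az": -7}

```text
clock: 13.43
position: [425.9, -296.6, 200.0]
ee_rot: [-0.17, 0.985, 0.002, -0.003]
contact_force: [0.8, -0.1, 0.6]
gripper_width: 85.7
grasp_force: 0.0
```

Call:
send_rows:
  targets:
    - {"gripper": -1, "x": 0, "y": 0, "z": 0, "ax": 0, "ay": 0, "az": -7}
    - {"gripper": -1, "x": 0, "y": 0, "z": 0, "ax": 0, "ay": 0, "az": -7}
    - {"gripper": -1, "x": 0, "y": 0, "z": 0, "ax": 0, "ay": 0, "az": -4.7}
    - {"gripper": -1, "x": 0, "y": 0, "z": 0, "ax": 0, "ay": 0, "az": 0}

```text
clock: 13.77
position: [427.1, -296.4, 201.7]
ee_rot: [-0.327, 0.945, 0.001, -0.001]
contact_force: [-0.3, 1.0, -0.1]
gripper_width: 85.9
grasp_force: 0.0
```

```bash
python3 - <<'E'
from h import *
im,W=cloud('wrist'); save('w4',im)
c,a=tube(W,(424,-339),70)
go((*c,16),a-180)
E
```

```text
tube 2799 c [ 426.5 -338.9] sz [70.4 30.3] yaw 38.2 h 31.7
t 13.82 pos [ 427.2 -296.4  201.9] phi -142.1 tilt 0.17 w 85.4 gf 0.0 F [ 0.  -0.5 -0.1] q6 -0.61
shift cm [ 2.63 -3.36 18.59]
az -0.3
```

Call:
send_rows:
  targets:
    - {"gripper": -1, "x": 2.6, "y": -3.2, "z": 0, "ax": 0, "ay": 0, "az": 0}
    - {"gripper": -1, "x": 0, "y": -0.2, "z": 4, "ax": 0, "ay": 0, "az": 0}
    - {"gripper": -1, "x": 0, "y": 0, "z": 4, "ax": 0, "ay": 0, "az": 0}
    - {"gripper": -1, "x": 0, "y": 0, "z": 4, "ax": 0, "ay": 0, "az": 0}
    - {"gripper": -1, "x": 0, "y": 0, "z": 4, "ax": 0, "ay": 0, "az": 0}

```text
clock: 14.23
position: [427.8, -339.5, 41.4]
ee_rot: [-0.325, 0.946, 0.0, -0.0]
contact_force: [0.5, -0.3, -1.4]
gripper_width: 85.5
grasp_force: 0.0
```

Call:
send_rows:
  targets:
    - {"gripper": -1, "x": 0, "y": 0, "z": 2.8, "ax": 0, "ay": 0, "az": 0}
    - {"gripper": 1, "x": 0, "y": 0, "z": 0, "ax": 0, "ay": 0, "az": 0}
    - {"gripper": 1, "x": 0, "y": 0, "z": 0, "ax": 0, "ay": 0, "az": 0}
    - {"gripper": 1, "x": 0, "y": 0, "z": 0, "ax": 0, "ay": 0, "az": 0}
    - {"gripper": 1, "x": 0, "y": 0, "z": 0, "ax": 0, "ay": 0, "az": 0}

```text
clock: 14.65
position: [430.1, -340.2, 17.6]
ee_rot: [-0.326, 0.945, -0.002, 0.002]
contact_force: [0.1, -0.3, 0.0]
gripper_width: 38.6
grasp_force: 0.0
```

Call:
send_rows:
  targets:
    - {"gripper": 1, "x": 0, "y": 0, "z": 0, "ax": 0, "ay": 0, "az": 0}
    - {"gripper": 1, "x": 0, "y": 0, "z": 0, "ax": 0, "ay": 0, "az": 0}
    - {"gripper": 1, "x": 0, "y": 0, "z": 0, "ax": 0, "ay": 0, "az": 0}

```text
clock: 14.9
position: [430.1, -340.2, 17.9]
ee_rot: [-0.326, 0.945, -0.002, 0.002]
contact_force: [0.5, 1.7, 7.0]
gripper_width: 28.4
grasp_force: 60.8
```

```bash
python3 - <<'E'
from h import *
go((426.5,-338.9,16))
E
```

```text
t 14.9 pos [ 430.1 -340.2   17.9] phi -141.9 tilt 0.29 w 28.4 gf 60.8 F [0.5 1.7 7. ] q6 -0.53
shift cm [0.21 0.32 0.19]
```

Call:
send_rows:
  targets:
    - {"gripper": 1, "x": 0, "y": 0, "z": -2, "ax": 0, "ay": 0, "az": 0}
    - {"gripper": 1, "x": 0, "y": 0, "z": -4, "ax": 0, "ay": 0, "az": 0}
    - {"gripper": 1, "x": 0, "y": 0, "z": -4, "ax": 0, "ay": 0, "az": 7}
    - {"gripper": 1, "x": 0, "y": 0, "z": -4, "ax": 0, "ay": 0, "az": 7}
    - {"gripper": 1, "x": 0, "y": 0, "z": -4, "ax": 0, "ay": 0, "az": 7}

```text
clock: 15.32
position: [427.8, -339.1, 198.0]
ee_rot: [-0.145, 0.989, -0.0, 0.001]
contact_force: [1.3, -0.7, -0.7]
gripper_width: 28.5
grasp_force: 59.8
```

Call:
send_rows:
  targets:
    - {"gripper": 1, "x": 0, "y": 0, "z": -4, "ax": 0, "ay": 0, "az": 7}
    - {"gripper": 1, "x": 0, "y": 0, "z": -4, "ax": 0, "ay": 0, "az": 7}
    - {"gripper": 1, "x": 0, "y": 0, "z": 0, "ax": 0, "ay": 0, "az": 5.2}
    - {"gripper": 1, "x": 0, "y": 0, "z": 0, "ax": 0, "ay": 0, "az": 0}

```text
clock: 15.65
position: [429.1, -339.7, 279.2]
ee_rot: [0.02, 1.0, -0.001, 0.004]
contact_force: [0.2, 0.6, -2.3]
gripper_width: 28.4
grasp_force: 59.9
```

```bash
python3 - <<'E'
from h import *
go(hop(2,0,273),-182)
E
```

```text
t 15.65 pos [ 429.1 -339.7  279.2] phi 177.7 tilt 0.46 w 28.4 gf 59.9 F [ 0.2  0.6 -2.3] q6 -1.24
shift cm [-19.67  37.02   0.68]
az -0.3
```

Go over the slot (11 rows) at the same height.

Call:
send_rows:
  targets:
    - {"gripper": 1, "x": -1.9, "y": 3.6, "z": 0, "ax": 0, "ay": 0, "az": 0}
    - {"gripper": 1, "x": -1.9, "y": 3.6, "z": 0, "ax": 0, "ay": 0, "az": 0}
    - {"gripper": 1, "x": -1.9, "y": 3.6, "z": 0, "ax": 0, "ay": 0, "az": 0}
    - {"gripper": 1, "x": -1.9, "y": 3.6, "z": 0, "ax": 0, "ay": 0, "az": 0}
    - {"gripper": 1, "x": -1.9, "y": 3.6, "z": 0, "ax": 0, "ay": 0, "az": 0}

```text
clock: 16.07
position: [529.4, -161.3, 274.0]
ee_rot: [0.018, 1.0, 0.0, -0.001]
contact_force: [0.7, -0.3, -1.0]
gripper_width: 28.2
grasp_force: 59.9
```

Call:
send_rows:
  targets:
    - {"gripper": 1, "x": -1.9, "y": 3.6, "z": 0, "ax": 0, "ay": 0, "az": 0}
    - {"gripper": 1, "x": -1.9, "y": 3.6, "z": 0, "ax": 0, "ay": 0, "az": 0}
    - {"gripper": 1, "x": -1.9, "y": 3.6, "z": 0, "ax": 0, "ay": 0, "az": 0}
    - {"gripper": 1, "x": -1.9, "y": 3.6, "z": 0, "ax": 0, "ay": 0, "az": 0}
    - {"gripper": 1, "x": -1.9, "y": 3.6, "z": 0, "ax": 0, "ay": 0, "az": 0}

```text
clock: 16.48
position: [631.3, 15.0, 273.7]
ee_rot: [0.018, 1.0, -0.0, -0.002]
contact_force: [0.5, -0.2, -1.1]
gripper_width: 28.2
grasp_force: 59.9
```

Call:
send_rows:
  targets:
    - {"gripper": 1, "x": -0.6, "y": 1, "z": 0, "ax": 0, "ay": 0, "az": 0}
    - {"gripper": 1, "x": 0, "y": 0, "z": 0, "ax": 0, "ay": 0, "az": 0}
    - {"gripper": 1, "x": 0, "y": 0, "z": 0, "ax": 0, "ay": 0, "az": 0}

```text
clock: 16.73
position: [637.3, 23.4, 273.4]
ee_rot: [0.018, 1.0, -0.0, -0.002]
contact_force: [0.4, 0.8, -1.9]
gripper_width: 28.5
grasp_force: 60.0
```

```bash
python3 - <<'E'
from h import *
im,W=cloud('wrist'); save('w5',im)
go(hop(2,0,248),-182)
E
```

```text
t 16.78 pos [637.2  22.4 274.1] phi 177.9 tilt 0.17 w 28.5 gf 60.0 F [-1.6  0.3 -1.5] q6 -1.9
shift cm [-0.32  0.01  2.61]
az -0.1
```

View pics/w5.png

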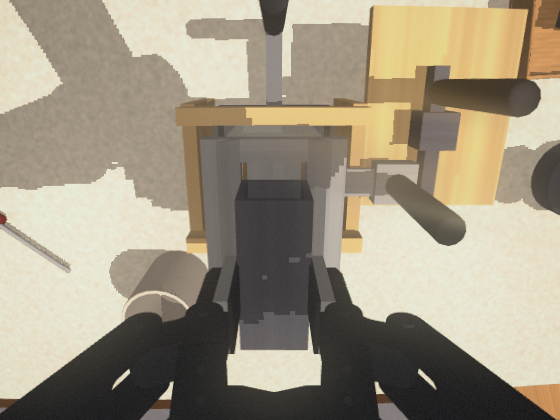

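Call:
send_rows:
  targets:
    - {"gripper": 1, "x": -0.3, "y": 0, "z": 0.9, "ax": 0, "ay": 0, "az": 0}
    - {"gripper": 1, "x": 0, "y": 0, "z": 0.9, "ax": 0, "ay": 0, "az": 0}
    - {"gripper": 1, "x": 0, "y": 0, "z": 0.8, "ax": 0, "ay": 0, "az": 0}
    - {"gripper": 1, "x": 0, "y": 0, "z": 0, "ax": 0, "ay": 0, "az": 0}

```text
clock: 17.12
position: [639.4, 21.8, 246.3]
ee_rot: [0.019, 1.0, -0.0, -0.003]
contact_force: [-0.7, -0.1, -1.7]
gripper_width: 28.6
grasp_force: 60.0
```

Call:
send_rows:
  targets:
    - {"gripper": -1, "x": 0, "y": 0, "z": 0, "ax": 0, "ay": 0, "az": 0}
    - {"gripper": -1, "x": 0, "y": 0, "z": 0, "ax": 0, "ay": 0, "az": 0}
    - {"gripper": -1, "x": 0, "y": 0, "z": 0, "ax": 0, "ay": 0, "az": 0}
    - {"gripper": -1, "x": 0, "y": 0, "z": -2, "ax": 0, "ay": 0, "az": 0}
    - {"gripper": -1, "x": 0, "y": 0, "z": -2, "ax": 0, "ay": 0, "az": 0}

```text
clock: 17.53
position: [640.8, 22.6, 289.3]
ee_rot: [0.019, 1.0, -0.0, -0.001]
contact_force: [-0.4, -0.3, 0.3]
gripper_width: 85.0
grasp_force: 0.0
```

```bash
python3 - <<'E'
from h import *
im,W=cloud('wrist'); save('w6',im)
x,y,z=W.reshape(-1,3).T
c,s=np.cos(HY),np.sin(HY); lx=c*(x-H0[0])+s*(y-H0[1]); ly=-s*(x-H0[0])+c*(y-H0[1])
for lo in range(100,260,10):
    m=(abs(lx)<40)&(abs(ly)<16)&(z>=lo)&(z<lo+10)
    if m.sum(): print(lo,m.sum())
go()
for n in ['scene','side']:
    im,W=cloud(n); tube(W,(541,-359),70)
E
```

```text
140 2394
150 296
t 17.58 pos [643.2  22.5 295.5] phi 177.9 tilt 0.52 w 85.5 gf 0.0 F [1.7 0.4 5.1] q6 -1.9
tube 103 c [ 545.6 -359.1] sz [69.5 29.8] yaw 31.7 h 30.3
tube 261 c [ 541.6 -359.3] sz [71.4 31.1] yaw 30.7 h 31.5
```

Call:
send_rows:
  targets:
    - {"gripper": -1, "x": 0.9, "y": -3.8, "z": 0, "ax": 0, "ay": 0, "az": 0}
    - {"gripper": -1, "x": 0.9, "y": -3.8, "z": 0, "ax": 0, "ay": 0, "az": 0}
    - {"gripper": -1, "x": 0.9, "y": -3.8, "z": 0, "ax": 0, "ay": 0, "az": 0}
    - {"gripper": -1, "x": 0.9, "y": -3.8, "z": 0, "ax": 0, "ay": 0, "az": 0}
    - {"gripper": -1, "x": 0.9, "y": -3.8, "z": 0, "ax": 0, "ay": 0, "az": 0}

```text
clock: 18.1
position: [588.0, -166.7, 288.8]
ee_rot: [0.018, 1.0, 0.0, -0.0]
contact_force: [0.7, 0.5, 0.3]
gripper_width: 85.5
grasp_force: 0.0
```

Call:
send_rows:
  targets:
    - {"gripper": -1, "x": 0.9, "y": -3.8, "z": 0, "ax": 0, "ay": 0, "az": 0}
    - {"gripper": -1, "x": 0.9, "y": -3.8, "z": 0, "ax": 0, "ay": 0, "az": 0}
    - {"gripper": -1, "x": 0.9, "y": -3.8, "z": 0, "ax": 0, "ay": 0, "az": 0}
    - {"gripper": -1, "x": 1.1, "y": -3.8, "z": 0, "ax": 0, "ay": 0, "az": 0}
    - {"gripper": -1, "x": 0, "y": 0, "z": 3, "ax": 0, "ay": 0, "az": -7}

```text
clock: 18.52
position: [545.6, -323.0, 264.7]
ee_rot: [-0.04, 0.999, -0.004, 0.005]
contact_force: [2.7, 0.2, 1.1]
gripper_width: 85.6
grasp_force: 0.0
```

Call:
send_rows:
  targets:
    - {"gripper": -1, "x": 0, "y": 0, "z": 3, "ax": 0, "ay": 0, "az": -7}
    - {"gripper": -1, "x": 0, "y": 0, "z": 3, "ax": 0, "ay": 0, "az": -7}
    - {"gripper": -1, "x": 0, "y": 0, "z": 0, "ax": 0, "ay": 0, "az": -7}
    - {"gripper": -1, "x": 0, "y": 0, "z": 0, "ax": 0, "ay": 0, "az": -5}
    - {"gripper": -1, "x": 0, "y": 0, "z": 0, "ax": 0, "ay": 0, "az": 0}

```text
clock: 18.93
position: [544.8, -315.8, 197.9]
ee_rot: [-0.267, 0.964, 0.001, -0.001]
contact_force: [0.6, 0.7, 0.9]
gripper_width: 85.4
grasp_force: 0.0
```

```bash
python3 - <<'E'
from h import *
im,W=cloud('wrist'); save('w7',im)
c,a=tube(W,(543,-359),75)
go((*c,17),a-180)
E
```

```text
tube 2844 c [ 543.1 -359.2] sz [70.3 30.4] yaw 32.0 h 31.8
t 18.98 pos [ 545.1 -315.8  198.6] phi -149.3 tilt 0.06 w 85.3 gf 0.0 F [-0.8  0.2  0.7] q6 -0.77
shift cm [ 2.38 -3.64 18.16]
az -1.3
```

Call:
send_rows:
  targets:
    - {"gripper": -1, "x": 2.2, "y": -3.4, "z": 0, "ax": 0, "ay": 0, "az": -1.3}
    - {"gripper": -1, "x": 0, "y": -0.2, "z": 4, "ax": 0, "ay": 0, "az": 0}
    - {"gripper": -1, "x": 0, "y": 0, "z": 4, "ax": 0, "ay": 0, "az": 0}
    - {"gripper": -1, "x": 0, "y": 0, "z": 4, "ax": 0, "ay": 0, "az": 0}
    - {"gripper": -1, "x": 0, "y": 0, "z": 4, "ax": 0, "ay": 0, "az": 0}

```text
clock: 19.4
position: [545.1, -358.3, 38.4]
ee_rot: [-0.275, 0.961, -0.001, 0.001]
contact_force: [1.0, -0.0, 0.0]
gripper_width: 85.4
grasp_force: 0.0
```

Call:
send_rows:
  targets:
    - {"gripper": -1, "x": 0, "y": 0, "z": 2.2, "ax": 0, "ay": 0, "az": 0}
    - {"gripper": 1, "x": 0, "y": 0, "z": 0, "ax": 0, "ay": 0, "az": 0}
    - {"gripper": 1, "x": 0, "y": 0, "z": 0, "ax": 0, "ay": 0, "az": 0}
    - {"gripper": 1, "x": 0, "y": 0, "z": 0, "ax": 0, "ay": 0, "az": 0}
    - {"gripper": 1, "x": 0, "y": 0, "z": 0, "ax": 0, "ay": 0, "az": 0}

```text
clock: 19.82
position: [546.9, -358.7, 20.2]
ee_rot: [-0.277, 0.961, -0.002, 0.002]
contact_force: [0.8, 0.4, -0.0]
gripper_width: 38.6
grasp_force: 0.0
```

Call:
send_rows:
  targets:
    - {"gripper": 1, "x": 0, "y": 0, "z": 0, "ax": 0, "ay": 0, "az": 0}
    - {"gripper": 1, "x": 0, "y": 0, "z": 0, "ax": 0, "ay": 0, "az": 0}
    - {"gripper": 1, "x": 0, "y": 0, "z": 0, "ax": 0, "ay": 0, "az": 0}

```text
clock: 20.07
position: [546.8, -358.7, 20.4]
ee_rot: [-0.277, 0.961, -0.002, 0.002]
contact_force: [0.3, 0.9, 7.5]
gripper_width: 28.1
grasp_force: 61.5
```

```bash
python3 - <<'E'
from h import *
go((543.1,-359.2,17))
E
```

```text
t 20.07 pos [ 546.8 -358.7   20.4] phi -147.8 tilt 0.31 w 28.1 gf 61.5 F [0.3 0.9 7.5] q6 -0.68
shift cm [0.35 0.16 0.34]
```

Call:
send_rows:
  targets:
    - {"gripper": 1, "x": 0, "y": 0, "z": -2, "ax": 0, "ay": 0, "az": 0}
    - {"gripper": 1, "x": 0, "y": 0, "z": -4, "ax": 0, "ay": 0, "az": 0}
    - {"gripper": 1, "x": 0, "y": 0, "z": -4, "ax": 0, "ay": 0, "az": 7}
    - {"gripper": 1, "x": 0, "y": 0, "z": -4, "ax": 0, "ay": 0, "az": 7}
    - {"gripper": 1, "x": 0, "y": 0, "z": -4, "ax": 0, "ay": 0, "az": 7}

```text
clock: 20.48
position: [544.4, -357.7, 199.7]
ee_rot: [-0.094, 0.996, 0.0, 0.0]
contact_force: [1.9, -0.7, -1.2]
gripper_width: 28.0
grasp_force: 60.6
```

Call:
send_rows:
  targets:
    - {"gripper": 1, "x": 0, "y": 0, "z": -4, "ax": 0, "ay": 0, "az": 7}
    - {"gripper": 1, "x": 0, "y": 0, "z": -4, "ax": 0, "ay": 0, "az": 6.2}
    - {"gripper": 1, "x": 0, "y": 0, "z": 0, "ax": 0, "ay": 0, "az": 0}
    - {"gripper": 1, "x": 0, "y": 0, "z": 0, "ax": 0, "ay": 0, "az": 0}

```text
clock: 20.82
position: [545.8, -358.3, 281.4]
ee_rot: [0.018, 1.0, -0.001, 0.004]
contact_force: [0.1, 0.3, -2.2]
gripper_width: 28.2
grasp_force: 60.6
```

```bash
python3 - <<'E'
from h import *
go(hop(3,0,276),-182)
E
```

```text
t 20.82 pos [ 545.8 -358.3  281.4] phi 178.0 tilt 0.45 w 28.2 gf 60.6 F [ 0.1  0.3 -2.2] q6 -1.27
shift cm [-8.19 38.38  0.53]
az -0.0
```

Call:
send_rows:
  targets:
    - {"gripper": 1, "x": -0.8, "y": 3.8, "z": 0, "ax": 0, "ay": 0, "az": 0}
    - {"gripper": 1, "x": -0.8, "y": 3.8, "z": 0, "ax": 0, "ay": 0, "az": 0}
    - {"gripper": 1, "x": -0.8, "y": 3.8, "z": 0, "ax": 0, "ay": 0, "az": 0}
    - {"gripper": 1, "x": -0.8, "y": 3.8, "z": 0, "ax": 0, "ay": 0, "az": 0}
    - {"gripper": 1, "x": -0.8, "y": 3.8, "z": 0, "ax": 0, "ay": 0, "az": 0}

```text
clock: 21.23
position: [590.7, -167.6, 275.2]
ee_rot: [0.018, 1.0, 0.001, -0.002]
contact_force: [1.3, -0.5, -1.3]
gripper_width: 28.5
grasp_force: 60.6
```

Call:
send_rows:
  targets:
    - {"gripper": 1, "x": -0.8, "y": 3.8, "z": 0, "ax": 0, "ay": 0, "az": 0}
    - {"gripper": 1, "x": -0.8, "y": 3.8, "z": 0, "ax": 0, "ay": 0, "az": 0}
    - {"gripper": 1, "x": -0.8, "y": 3.8, "z": 0, "ax": 0, "ay": 0, "az": 0}
    - {"gripper": 1, "x": -0.8, "y": 3.8, "z": 0, "ax": 0, "ay": 0, "az": 0}
    - {"gripper": 1, "x": -0.8, "y": 3.8, "z": 0, "ax": 0, "ay": 0, "az": 0}

```text
clock: 21.65
position: [637.5, 20.8, 275.3]
ee_rot: [0.018, 1.0, -0.0, -0.002]
contact_force: [0.2, -0.3, -2.3]
gripper_width: 28.3
grasp_force: 60.6
```

Call:
send_rows:
  targets:
    - {"gripper": 1, "x": -0.2, "y": 0.4, "z": 0, "ax": 0, "ay": 0, "az": 0}
    - {"gripper": 1, "x": 0, "y": 0, "z": 0, "ax": 0, "ay": 0, "az": 0}
    - {"gripper": 1, "x": 0, "y": 0, "z": 0, "ax": 0, "ay": 0, "az": 0}

```text
clock: 21.9
position: [639.8, 22.9, 275.5]
ee_rot: [0.017, 1.0, -0.0, -0.002]
contact_force: [0.9, -0.6, -1.4]
gripper_width: 28.1
grasp_force: 60.6
```

```bash
python3 - <<'E'
from h import *
im,W=cloud('wrist'); save('w8',im)
go(hop(3,0,250),-182)
E
```

```text
t 21.95 pos [639.9  22.1 276.1] phi 177.9 tilt 0.15 w 28.7 gf 60.6 F [-0.5 -0.7 -1.7] q6 -1.89
shift cm [-0.15  0.04  2.61]
az -0.1
```

View pics/w8.png

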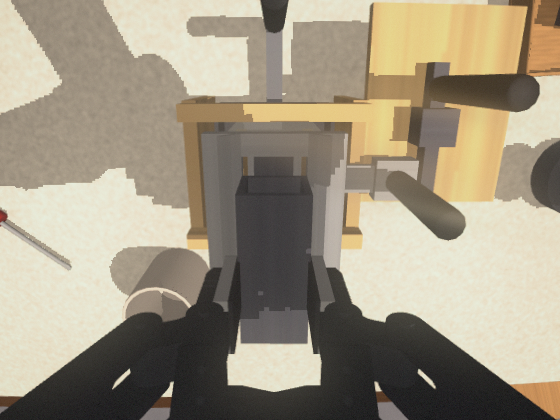

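The tube sits centred over the slot (column 275), with the first one lying below at (273,165). Lower and release.

Call:
send_rows:
  targets:
    - {"gripper": 1, "x": -0.1, "y": 0, "z": 0.9, "ax": 0, "ay": 0, "az": 0}
    - {"gripper": 1, "x": 0, "y": 0, "z": 0.9, "ax": 0, "ay": 0, "az": 0}
    - {"gripper": 1, "x": 0, "y": 0, "z": 0.8, "ax": 0, "ay": 0, "az": 0}
    - {"gripper": 1, "x": 0, "y": 0, "z": 0, "ax": 0, "ay": 0, "az": 0}

```text
clock: 22.28
position: [640.1, 21.7, 248.1]
ee_rot: [0.019, 1.0, -0.0, -0.003]
contact_force: [0.8, -0.6, -1.1]
gripper_width: 28.0
grasp_force: 60.6
```

Call:
send_rows:
  targets:
    - {"gripper": -1, "x": 0, "y": 0, "z": 0, "ax": 0, "ay": 0, "az": 0}
    - {"gripper": -1, "x": 0, "y": 0, "z": 0, "ax": 0, "ay": 0, "az": 0}
    - {"gripper": -1, "x": 0, "y": 0, "z": 0, "ax": 0, "ay": 0, "az": 0}
    - {"gripper": -1, "x": 0, "y": 0, "z": -2, "ax": 0, "ay": 0, "az": 0}
    - {"gripper": -1, "x": 0, "y": 0, "z": -2, "ax": 0, "ay": 0, "az": 0}

```text
clock: 22.7
position: [641.3, 22.6, 291.3]
ee_rot: [0.018, 1.0, -0.0, -0.001]
contact_force: [0.5, -1.0, 0.1]
gripper_width: 85.0
grasp_force: 0.0
```

```bash
cat >> h.py <<'E'
def loc(W):
    x,y,z=W.reshape(-1,3).T; c,s=np.cos(HY),np.sin(HY)
    return c*(x-H0[0])+s*(y-H0[1]),-s*(x-H0[0])+c*(y-H0[1]),z
E
python3 - <<'E'
from h import *
im,W=cloud('wrist'); save('w9',im)
lx,ly,z=loc(W)
for lo in range(100,260,10):
    m=(abs(lx)<40)&(abs(ly)<16)&(z>=lo)&(z<lo+10)
    if m.sum(): print(lo,m.sum())
# posts
for n in ['scene','side']:
    im,W=cloud(n); lx,ly,z=loc(W)
    for px,py in [(0,102),(-75,131)]:
        m=(np.hypot(lx-px,ly-py)<25)&(z>150)&(z<230)
        print(n,px,py,m.sum(),np.round([np.median(lx[m]),np.median(ly[m]),np.max(z[m])],1))
    if n=='side': print([(round(b['score'],2),np.round(W[int(b['rect'][1]+b['rect'][3]/2),int(b['rect'][0]+b['rect'][2]/2)]).tolist()) for b in arm.boxes_of(n,'tube_a')])
go(hop(-75,131,265),-182)
print('shutter',hop(0,102))
E
```

```text
170 3200
180 321
scene 0 102 139 [  7.8 105.1 226.5]
scene -75 131 141 [-66.7 132.7 227.3]
side 0 102 153 [ -6.4  97.  225.8]
side -75 131 166 [-81.6 125.  228.5]
[(0.84, [301.0, -353.0, 30.0]), (0.8, [469.0, 343.0, 47.0]), (0.79, [512.0, -482.0, 29.0])]
t 22.9 pos [642.   23.  292.4] phi 177.9 tilt 0.15 w 85.2 gf 0.0 F [ 0.2 -0.6 -1.3] q6 -1.89
shift cm [ 7.88 13.03  2.74]
az -0.1
shutter [641.85974866 124.43786436   0.        ]
```

Call:
send_rows:
  targets:
    - {"gripper": -1, "x": 2, "y": 3.3, "z": 0, "ax": 0, "ay": 0, "az": 0}
    - {"gripper": -1, "x": 2, "y": 3.3, "z": 0, "ax": 0, "ay": 0, "az": 0}
    - {"gripper": -1, "x": 2, "y": 3.3, "z": 0, "ax": 0, "ay": 0, "az": 0}
    - {"gripper": -1, "x": 1.9, "y": 3.1, "z": 0, "ax": 0, "ay": 0, "az": 0}
    - {"gripper": -1, "x": 0, "y": 0, "z": 0, "ax": 0, "ay": 0, "az": 0}

```text
clock: 23.32
position: [564.5, 159.7, 290.7]
ee_rot: [0.015, 1.0, 0.0, -0.001]
contact_force: [-0.4, -0.8, -0.2]
gripper_width: 85.2
grasp_force: 0.0
```

```bash
python3 - <<'E'
from h import *
im,W=cloud('wrist'); lx,ly,z=loc(W)
for px,py in [(0,102),(-75,131)]:
    m=(np.hypot(lx-px,ly-py)<25)&(z>221)&(z<232)
    if m.sum(): print(px,py,m.sum(),np.round([np.median(lx[m]),np.median(ly[m]),np.max(z[m])],1))
go(hop(-75,131,180),-182)
E
```

```text
0 102 584 [ -1.4 103.7 227.4]
-75 131 749 [-75.4 131.8 227.6]
t 23.37 pos [565.6 158.  290.8] phi 178.2 tilt 0.06 w 85.5 gf 0.0 F [ 0.7  0.4 -0. ] q6 -2.15
shift cm [-0.25 -0.19 11.08]
az 0.2
```

Call:
send_rows:
  targets:
    - {"gripper": -1, "x": -0.2, "y": -0.1, "z": 3.7, "ax": 0, "ay": 0, "az": 0}
    - {"gripper": -1, "x": 0, "y": 0, "z": 3.7, "ax": 0, "ay": 0, "az": 0}
    - {"gripper": -1, "x": 0, "y": 0, "z": 3.6, "ax": 0, "ay": 0, "az": 0}
    - {"gripper": 1, "x": 0, "y": 0, "z": 0, "ax": 0, "ay": 0, "az": 0}
    - {"gripper": 1, "x": 0, "y": 0, "z": 0, "ax": 0, "ay": 0, "az": 0}

```text
clock: 23.78
position: [568.8, 153.1, 179.6]
ee_rot: [0.018, 1.0, -0.002, -0.002]
contact_force: [0.6, 0.6, -0.2]
gripper_width: 63.9
grasp_force: 0.0
```

Call:
send_rows:
  targets:
    - {"gripper": 1, "x": 0, "y": 0, "z": 0, "ax": 0, "ay": 0, "az": 0}
    - {"gripper": 1, "x": 0, "y": 0, "z": 0, "ax": 0, "ay": 0, "az": 0}
    - {"gripper": 1, "x": 0, "y": 0, "z": 0, "ax": 0, "ay": 0, "az": 0}
    - {"gripper": 1, "x": 0, "y": 0, "z": 0, "ax": 0, "ay": 0, "az": 0}
    - {"gripper": 1, "x": 0, "y": 0, "z": 0, "ax": 0, "ay": 0, "az": 0}

```text
clock: 24.2
position: [570.8, 156.6, 184.1]
ee_rot: [0.017, 1.0, 0.002, 0.003]
contact_force: [-0.9, 5.1, 3.6]
gripper_width: 18.4
grasp_force: 58.4
```

Call:
send_rows:
  targets:
    - {"gripper": 1, "x": 0, "y": 0, "z": 0, "ax": 0, "ay": 0, "az": 0}

```text
clock: 24.28
position: [570.8, 156.6, 184.1]
ee_rot: [0.017, 1.0, 0.002, 0.003]
contact_force: [-1.1, 4.8, 3.1]
gripper_width: 18.5
grasp_force: 58.4
```

Call:
send_rows:
  targets:
    - {"gripper": 1, "x": 1, "y": 0, "z": 0, "ax": 0, "ay": 0, "az": 0}
    - {"gripper": 1, "x": 1.2, "y": 0, "z": 0, "ax": 0, "ay": 0, "az": 0}
    - {"gripper": 1, "x": 1.2, "y": 0, "z": 0, "ax": 0, "ay": 0, "az": 0}
    - {"gripper": 1, "x": 1, "y": 0, "z": 0, "ax": 0, "ay": 0, "az": 0}
    - {"gripper": 1, "x": 0.5, "y": 0, "z": 0, "ax": 0, "ay": 0, "az": 0}

```text
clock: 24.7
position: [521.5, 158.2, 184.1]
ee_rot: [0.017, 1.0, 0.002, 0.004]
contact_force: [2.3, 4.2, 2.9]
gripper_width: 18.4
grasp_force: 58.8
```

Call:
send_rows:
  targets:
    - {"gripper": 1, "x": 0.2, "y": 0, "z": 0, "ax": 0, "ay": 0, "az": 0}
    - {"gripper": 1, "x": 0, "y": 0, "z": 0, "ax": 0, "ay": 0, "az": 0}

```text
clock: 24.87
position: [520.8, 158.2, 184.1]
ee_rot: [0.017, 1.0, 0.002, 0.004]
contact_force: [3.7, 4.5, 2.3]
gripper_width: 18.7
grasp_force: 58.7
```

Call:
send_rows:
  targets:
    - {"gripper": -0.2, "x": 0, "y": 0, "z": 0, "ax": 0, "ay": 0, "az": 0}
    - {"gripper": -0.2, "x": 0, "y": 0, "z": 0, "ax": 0, "ay": 0, "az": 0}
    - {"gripper": -0.2, "x": 0, "y": 0, "z": 0, "ax": 0, "ay": 0, "az": 0}
    - {"gripper": -0.2, "x": 0, "y": 0, "z": -3, "ax": 0, "ay": 0, "az": 0}
    - {"gripper": -0.2, "x": 0, "y": 0, "z": -4, "ax": 0, "ay": 0, "az": 0}

```text
clock: 25.28
position: [515.7, 154.7, 248.2]
ee_rot: [0.018, 1.0, -0.003, -0.005]
contact_force: [1.2, 0.7, -0.5]
gripper_width: 51.1
grasp_force: 0.0
```

Call:
send_rows:
  targets:
    - {"gripper": -0.2, "x": 0, "y": 0, "z": -4, "ax": 0, "ay": 0, "az": 0}
    - {"gripper": -0.2, "x": -4, "y": -1, "z": 0, "ax": 0, "ay": 0, "az": 0}
    - {"gripper": -0.2, "x": -4, "y": -1, "z": 0, "ax": 0, "ay": 0, "az": 0}
    - {"gripper": -0.2, "x": -4, "y": -1, "z": 0, "ax": 0, "ay": 0, "az": 0}
    - {"gripper": -0.2, "x": 0, "y": 0, "z": 0, "ax": 0, "ay": 0, "az": 0}

```text
clock: 25.7
position: [641.7, 119.8, 287.1]
ee_rot: [0.02, 1.0, -0.001, -0.002]
contact_force: [1.5, -0.7, -1.7]
gripper_width: 51.3
grasp_force: 0.0
```

```bash
python3 - <<'E'
from h import *
im,W=cloud('wrist'); save('w10',im); lx,ly,z=loc(W)
for px,py in [(0,102),(-125,131)]:
    m=(np.hypot(lx-px,ly-py)<25)&(z>221)&(z<232)
    if m.sum(): print(px,py,m.sum(),np.round([np.median(lx[m]),np.median(ly[m]),np.max(z[m])],1))
go(hop(0,102,182),-182)
E
```

```text
0 102 783 [ -0.4 103.  228.1]
-125 131 371 [-117.6  131.1  228.3]
t 25.75 pos [639.  120.4 287.5] phi 177.7 tilt 0.34 w 51.1 gf 0.0 F [-0.7  0.1 -0.3] q6 -2.04
shift cm [-0.33  0.44 10.54]
az -0.3
```

Call:
send_rows:
  targets:
    - {"gripper": -0.2, "x": -0.3, "y": 0.4, "z": 3.5, "ax": 0, "ay": 0, "az": 0}
    - {"gripper": -0.2, "x": 0, "y": 0, "z": 3.5, "ax": 0, "ay": 0, "az": 0}
    - {"gripper": -0.2, "x": 0, "y": 0, "z": 3.3, "ax": 0, "ay": 0, "az": 0}
    - {"gripper": -0.2, "x": 0, "y": 0, "z": 0, "ax": 0, "ay": 0, "az": 0}
    - {"gripper": 1, "x": 0, "y": 0, "z": 0, "ax": 0, "ay": 0, "az": 0}

```text
clock: 26.17
position: [639.0, 125.4, 187.3]
ee_rot: [0.018, 1.0, -0.001, -0.002]
contact_force: [0.8, -0.0, 1.9]
gripper_width: 40.6
grasp_force: 0.0
```

Call:
send_rows:
  targets:
    - {"gripper": 1, "x": 0, "y": 0, "z": 0, "ax": 0, "ay": 0, "az": 0}
    - {"gripper": 1, "x": 0, "y": 0, "z": 0, "ax": 0, "ay": 0, "az": 0}
    - {"gripper": 1, "x": 0, "y": 0, "z": 0, "ax": 0, "ay": 0, "az": 0}
    - {"gripper": 1, "x": 0, "y": 0, "z": 0, "ax": 0, "ay": 0, "az": 0}
    - {"gripper": 1, "x": 0, "y": 0, "z": 0, "ax": 0, "ay": 0, "az": 0}

```text
clock: 26.58
position: [641.7, 126.3, 191.8]
ee_rot: [0.018, 1.0, 0.001, 0.003]
contact_force: [-1.2, 1.0, 6.8]
gripper_width: 18.4
grasp_force: 59.0
```

Call:
send_rows:
  targets:
    - {"gripper": 1, "x": 0, "y": 1.2, "z": 0, "ax": 0, "ay": 0, "az": 0}
    - {"gripper": 1, "x": 0, "y": 0, "z": 0, "ax": 0, "ay": 0, "az": 0}

```text
clock: 26.75
position: [642.1, 138.6, 191.8]
ee_rot: [0.017, 1.0, 0.0, 0.003]
contact_force: [-2.3, 0.6, 7.0]
gripper_width: 18.6
grasp_force: 59.3
```

Call:
send_rows:
  targets:
    - {"gripper": 1, "x": 0, "y": 1.2, "z": 0, "ax": 0, "ay": 0, "az": 0}
    - {"gripper": 1, "x": 0, "y": 1.2, "z": 0, "ax": 0, "ay": 0, "az": 0}
    - {"gripper": 1, "x": 0, "y": 1.2, "z": 0, "ax": 0, "ay": 0, "az": 0}
    - {"gripper": 1, "x": 0, "y": 0.8, "z": 0, "ax": 0, "ay": 0, "az": 0}
    - {"gripper": 1, "x": 0, "y": 0, "z": 0, "ax": 0, "ay": 0, "az": 0}

```text
clock: 27.17
position: [643.4, 180.8, 191.8]
ee_rot: [0.017, 1.0, -0.001, 0.002]
contact_force: [-1.0, -5.1, 7.3]
gripper_width: 18.2
grasp_force: 60.2
```

Call:
send_rows:
  targets:
    - {"gripper": 1, "x": 0, "y": 0, "z": 0, "ax": 0, "ay": 0, "az": 0}
    - {"gripper": 1, "x": 0, "y": 0, "z": 0, "ax": 0, "ay": 0, "az": 0}
    - {"gripper": 1, "x": 0, "y": 0, "z": 0, "ax": 0, "ay": 0, "az": 0}

```text
clock: 27.42
position: [643.4, 180.8, 191.8]
ee_rot: [0.018, 1.0, -0.0, 0.002]
contact_force: [-1.5, -4.5, 7.1]
gripper_width: 18.3
grasp_force: 60.1
```

```bash
python3 - <<'E'
from h import *
import cv2
go()
o=[]
for n in ['scene','side']:
    im,W=cloud(n); o.append(im[180:290,240:380] if n=='scene' else im[140:250,180:320])
    lx,ly,z=loc(W); m=(abs(lx)<40)&(abs(ly)<18)&(z<200)
    print(n,np.histogram(z[m],bins=range(0,210,10))[0])
save('v3',cv2.resize(np.hstack(o),None,fx=2.8,fy=2.8,interpolation=cv2.INTER_CUBIC))
E
```

```text
t 27.42 pos [643.4 180.8 191.8] phi 178.0 tilt 0.24 w 18.3 gf 60.1 F [-1.5 -4.5  7.1] q6 -2.12
scene [0 0 0 0 0 0 1 0 0 0 0 0 0 0 0 1 0 1 1 0]
side [46 15 17 34 21 11  6  0  0  0  0  0  0  0  0  0  0  1  0  2]
```

View pics/v3.png

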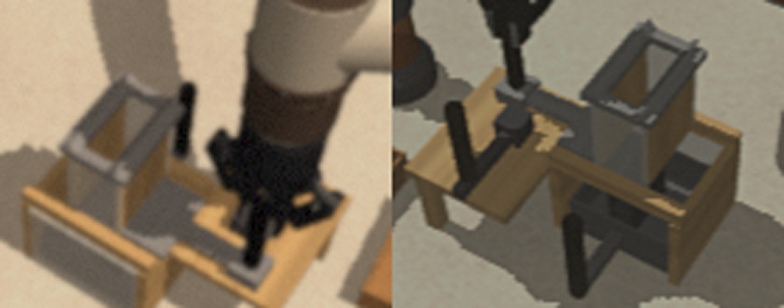

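Call:
send_rows:
  targets:
    - {"gripper": 1, "x": 0, "y": -1.2, "z": 0, "ax": 0, "ay": 0, "az": 0}
    - {"gripper": 1, "x": 0, "y": -1.2, "z": 0, "ax": 0, "ay": 0, "az": 0}
    - {"gripper": 1, "x": 0, "y": -1.2, "z": 0, "ax": 0, "ay": 0, "az": 0}
    - {"gripper": 1, "x": 0, "y": -1.2, "z": 0, "ax": 0, "ay": 0, "az": 0}
    - {"gripper": 1, "x": 0, "y": -0.8, "z": 0, "ax": 0, "ay": 0, "az": 0}

```text
clock: 27.93
position: [641.7, 126.0, 191.9]
ee_rot: [0.018, 1.0, 0.001, 0.003]
contact_force: [-1.1, 0.6, 6.8]
gripper_width: 18.6
grasp_force: 60.2
```

Call:
send_rows:
  targets:
    - {"gripper": 1, "x": 0, "y": -0.4, "z": 0, "ax": 0, "ay": 0, "az": 0}
    - {"gripper": 1, "x": 0, "y": 0, "z": 0, "ax": 0, "ay": 0, "az": 0}
    - {"gripper": 1, "x": 0, "y": 0, "z": 0, "ax": 0, "ay": 0, "az": 0}
    - {"gripper": 1, "x": 0, "y": 0, "z": 0, "ax": 0, "ay": 0, "az": 0}

```text
clock: 28.27
position: [641.7, 125.6, 191.9]
ee_rot: [0.017, 1.0, 0.003, 0.004]
contact_force: [-3.5, 9.1, 7.8]
gripper_width: 18.1
grasp_force: 60.7
```

Call:
send_rows:
  targets:
    - {"gripper": 1, "x": 0, "y": 0.3, "z": 0, "ax": 0, "ay": 0, "az": 0}
    - {"gripper": -0.2, "x": 0, "y": 0, "z": 0, "ax": 0, "ay": 0, "az": 0}
    - {"gripper": -0.2, "x": 0, "y": 0, "z": 0, "ax": 0, "ay": 0, "az": 0}
    - {"gripper": -0.2, "x": 0, "y": 0, "z": 0, "ax": 0, "ay": 0, "az": 0}
    - {"gripper": -0.2, "x": 0, "y": 0, "z": -3, "ax": 0, "ay": 0, "az": 0}

```text
clock: 28.68
position: [636.6, 123.8, 211.5]
ee_rot: [0.019, 1.0, -0.002, -0.007]
contact_force: [0.1, 0.3, -1.5]
gripper_width: 51.0
grasp_force: 0.0
```

Call:
send_rows:
  targets:
    - {"gripper": -0.2, "x": 0, "y": 0, "z": -4, "ax": 0, "ay": 0, "az": 0}
    - {"gripper": -0.2, "x": 0, "y": 0, "z": -4, "ax": 0, "ay": 0, "az": 0}
    - {"gripper": -0.2, "x": 4, "y": 1, "z": 0, "ax": 0, "ay": 0, "az": 0}
    - {"gripper": -0.2, "x": 4, "y": 1, "z": 0, "ax": 0, "ay": 0, "az": 0}
    - {"gripper": -0.2, "x": 4, "y": 0.8, "z": 0, "ax": 0, "ay": 0, "az": 0}

```text
clock: 29.1
position: [520.4, 157.2, 298.2]
ee_rot: [0.019, 1.0, 0.0, 0.0]
contact_force: [-1.4, 1.4, -0.5]
gripper_width: 51.3
grasp_force: 0.0
```

Call:
send_rows:
  targets:
    - {"gripper": -0.2, "x": 0, "y": 0, "z": 0, "ax": 0, "ay": 0, "az": 0}
    - {"gripper": -0.2, "x": 0, "y": 0, "z": 0, "ax": 0, "ay": 0, "az": 0}

```text
clock: 29.27
position: [519.7, 157.1, 299.0]
ee_rot: [0.017, 1.0, 0.0, 0.0]
contact_force: [0.8, 0.7, 0.9]
gripper_width: 51.2
grasp_force: 0.0
```

```bash
python3 - <<'E'
from h import *
im,W=cloud('wrist'); save('w11',im); lx,ly,z=loc(W)
for px,py in [(0,102),(-125,131)]:
    m=(np.hypot(lx-px,ly-py)<25)&(z>221)&(z<232)
    if m.sum(): print(px,py,m.sum(),np.round([np.median(lx[m]),np.median(ly[m]),np.max(z[m])],1))
go(hop(-125,131,182),-182)
E
```

```text
0 102 487 [ -1.8 104.3 227.3]
-125 131 716 [-125.2  131.3  227.7]
t 29.32 pos [521.1 157.2 298.9] phi 178.0 tilt 0.07 w 51.1 gf 0.0 F [ 0.4 -0.2 -0.4] q6 -2.2
shift cm [ 0.33  0.04 11.69]
az -0.0
```

Call:
send_rows:
  targets:
    - {"gripper": -0.2, "x": 0.3, "y": 0, "z": 4, "ax": 0, "ay": 0, "az": 0}
    - {"gripper": -0.2, "x": 0, "y": 0, "z": 4, "ax": 0, "ay": 0, "az": 0}
    - {"gripper": -0.2, "x": 0, "y": 0, "z": 3.7, "ax": 0, "ay": 0, "az": 0}
    - {"gripper": -0.2, "x": 0, "y": 0, "z": 0, "ax": 0, "ay": 0, "az": 0}
    - {"gripper": 1, "x": 0, "y": 0, "z": 0, "ax": 0, "ay": 0, "az": 0}

```text
clock: 29.73
position: [519.0, 156.4, 179.9]
ee_rot: [0.018, 1.0, -0.002, -0.002]
contact_force: [0.6, 0.3, 0.6]
gripper_width: 40.3
grasp_force: 0.0
```

Call:
send_rows:
  targets:
    - {"gripper": 1, "x": 0, "y": 0, "z": 0, "ax": 0, "ay": 0, "az": 0}
    - {"gripper": 1, "x": 0, "y": 0, "z": 0, "ax": 0, "ay": 0, "az": 0}
    - {"gripper": 1, "x": 0, "y": 0, "z": 0, "ax": 0, "ay": 0, "az": 0}
    - {"gripper": 1, "x": 0, "y": 0, "z": 0, "ax": 0, "ay": 0, "az": 0}
    - {"gripper": 1, "x": 0, "y": 0, "z": 0, "ax": 0, "ay": 0, "az": 0}

```text
clock: 30.15
position: [520.8, 158.3, 184.0]
ee_rot: [0.017, 1.0, 0.001, 0.003]
contact_force: [3.1, 2.4, 3.9]
gripper_width: 18.6
grasp_force: 58.8
```

Call:
send_rows:
  targets:
    - {"gripper": 1, "x": -1, "y": 0, "z": 0, "ax": 0, "ay": 0, "az": 0}
    - {"gripper": 1, "x": -1.2, "y": 0, "z": 0, "ax": 0, "ay": 0, "az": 0}
    - {"gripper": 1, "x": -1.2, "y": 0, "z": 0, "ax": 0, "ay": 0, "az": 0}
    - {"gripper": 1, "x": -1, "y": 0, "z": 0, "ax": 0, "ay": 0, "az": 0}
    - {"gripper": 1, "x": -0.6, "y": 0, "z": 0, "ax": 0, "ay": 0, "az": 0}

```text
clock: 30.57
position: [570.2, 156.6, 184.0]
ee_rot: [0.017, 1.0, 0.001, 0.002]
contact_force: [-1.6, 3.4, 9.4]
gripper_width: 18.5
grasp_force: 59.4
```

Call:
send_rows:
  targets:
    - {"gripper": 1, "x": -0.3, "y": 0, "z": 0, "ax": 0, "ay": 0, "az": 0}
    - {"gripper": 1, "x": 0, "y": 0, "z": 0, "ax": 0, "ay": 0, "az": 0}
    - {"gripper": 1, "x": 0, "y": 0, "z": 0, "ax": 0, "ay": 0, "az": 0}

```text
clock: 30.82
position: [570.8, 156.6, 184.0]
ee_rot: [0.018, 1.0, 0.001, 0.0]
contact_force: [-6.1, 4.7, 11.3]
gripper_width: 18.6
grasp_force: 59.7
```

Call:
send_rows:
  targets:
    - {"gripper": 1, "x": 0.4, "y": 0, "z": 0, "ax": 0, "ay": 0, "az": 0}
    - {"gripper": -0.2, "x": 0, "y": 0, "z": 0, "ax": 0, "ay": 0, "az": 0}
    - {"gripper": -0.2, "x": 0, "y": 0, "z": 0, "ax": 0, "ay": 0, "az": 0}
    - {"gripper": -0.2, "x": 0, "y": 0, "z": 0, "ax": 0, "ay": 0, "az": 0}
    - {"gripper": -0.2, "x": 0, "y": 0, "z": -3, "ax": 0, "ay": 0, "az": 0}

```text
clock: 31.23
position: [563.3, 153.9, 204.7]
ee_rot: [0.019, 1.0, -0.003, -0.007]
contact_force: [-0.8, -0.2, -0.8]
gripper_width: 51.0
grasp_force: 0.0
```

Call:
send_rows:
  targets:
    - {"gripper": -0.2, "x": 0, "y": 0, "z": -4, "ax": 0, "ay": 0, "az": 0}
    - {"gripper": -0.2, "x": 1.6, "y": -3.3, "z": 0, "ax": 0, "ay": 0, "az": 0}
    - {"gripper": -0.2, "x": 1.6, "y": -3.3, "z": 0, "ax": 0, "ay": 0, "az": 0}
    - {"gripper": -0.2, "x": 1.6, "y": -3.3, "z": 0, "ax": 0, "ay": 0, "az": 0}
    - {"gripper": -0.2, "x": 1.5, "y": -3.2, "z": 0, "ax": 0, "ay": 0, "az": 0}

```text
clock: 31.65
position: [498.1, 25.4, 250.8]
ee_rot: [0.018, 1.0, -0.0, -0.001]
contact_force: [0.7, -0.5, -0.0]
gripper_width: 51.2
grasp_force: 0.0
```

Call:
send_rows:
  targets:
    - {"gripper": -0.2, "x": 0, "y": 0, "z": 0, "ax": 0, "ay": 0, "az": 0}
    - {"gripper": -0.2, "x": 0, "y": 0, "z": 0, "ax": 0, "ay": 0, "az": 0}

```text
clock: 31.82
position: [498.7, 25.2, 251.3]
ee_rot: [0.019, 1.0, -0.0, -0.0]
contact_force: [0.2, 0.9, 0.4]
gripper_width: 51.2
grasp_force: 0.0
```

```bash
python3 - <<'E'
from h import *
im,W=cloud('wrist'); save('w12',im); lx,ly,z=loc(W)
for px,py,h in [(0,102,225),(-75,131,225),(-135,0,150)]:
    m=(np.hypot(lx-px,ly-py)<25)&(z>h-4)&(z<h+6)
    if m.sum(): print(px,py,m.sum(),np.round([np.median(lx[m]),np.median(ly[m]),np.max(z[m])],1))
go(hop(-135,0,108),-182)
E
```

```text
-75 131 843 [-79.  129.4 227.7]
-135 0 565 [-135.     0.3  152.8]
t 31.87 pos [499.5  26.2 251.2] phi 177.9 tilt 0.02 w 51.2 gf 0.0 F [ 0.6  0.7 -0.2] q6 -1.99
shift cm [-0.39  0.12 14.32]
az -0.1
```

View pics/w12.png

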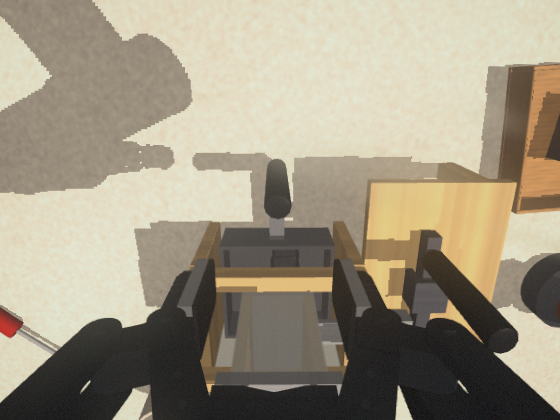

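Call:
send_rows:
  targets:
    - {"gripper": -0.2, "x": -0.4, "y": 0.1, "z": 3.6, "ax": 0, "ay": 0, "az": 0}
    - {"gripper": -0.2, "x": 0, "y": 0, "z": 3.6, "ax": 0, "ay": 0, "az": 0}
    - {"gripper": -0.2, "x": 0, "y": 0, "z": 3.6, "ax": 0, "ay": 0, "az": 0}
    - {"gripper": -0.2, "x": 0, "y": 0, "z": 3.4, "ax": 0, "ay": 0, "az": 0}
    - {"gripper": -0.2, "x": 0, "y": 0, "z": 0, "ax": 0, "ay": 0, "az": 0}

```text
clock: 32.28
position: [499.3, 27.2, 102.5]
ee_rot: [0.018, 1.0, -0.002, -0.007]
contact_force: [-0.6, 0.0, -0.7]
gripper_width: 51.0
grasp_force: 0.0
```

Call:
send_rows:
  targets:
    - {"gripper": 1, "x": 0, "y": 0, "z": 0, "ax": 0, "ay": 0, "az": 0}
    - {"gripper": 1, "x": 0, "y": 0, "z": 0, "ax": 0, "ay": 0, "az": 0}
    - {"gripper": 1, "x": 0, "y": 0, "z": 0, "ax": 0, "ay": 0, "az": 0}
    - {"gripper": 1, "x": 0, "y": 0, "z": 0, "ax": 0, "ay": 0, "az": 0}
    - {"gripper": 1, "x": 0, "y": 0, "z": 0, "ax": 0, "ay": 0, "az": 0}

```text
clock: 32.7
position: [505.4, 27.8, 111.5]
ee_rot: [0.018, 1.0, 0.0, 0.002]
contact_force: [1.8, -2.7, 2.9]
gripper_width: 18.8
grasp_force: 58.9
```

Call:
send_rows:
  targets:
    - {"gripper": 1, "x": 0, "y": 0, "z": 0, "ax": 0, "ay": 0, "az": 0}
    - {"gripper": 1, "x": 1, "y": 0, "z": 0, "ax": 0, "ay": 0, "az": 0}
    - {"gripper": 1, "x": 1.2, "y": 0, "z": 0, "ax": 0, "ay": 0, "az": 0}
    - {"gripper": 1, "x": 1.2, "y": 0, "z": 0, "ax": 0, "ay": 0, "az": 0}
    - {"gripper": 1, "x": 1.2, "y": 0, "z": 0, "ax": 0, "ay": 0, "az": 0}

```text
clock: 33.12
position: [459.4, 29.3, 111.5]
ee_rot: [0.017, 1.0, 0.0, 0.003]
contact_force: [1.6, -4.5, 8.0]
gripper_width: 18.6
grasp_force: 59.6
```

Call:
send_rows:
  targets:
    - {"gripper": 1, "x": 1, "y": 0, "z": 0, "ax": 0, "ay": 0, "az": 0}
    - {"gripper": 1, "x": 0.6, "y": 0, "z": 0, "ax": 0, "ay": 0, "az": 0}
    - {"gripper": 1, "x": 0.2, "y": 0, "z": 0, "ax": 0, "ay": 0, "az": 0}
    - {"gripper": 1, "x": 0, "y": 0, "z": 0, "ax": 0, "ay": 0, "az": 0}
    - {"gripper": 1, "x": 0, "y": 0, "z": 0, "ax": 0, "ay": 0, "az": 0}

```text
clock: 33.53
position: [445.8, 30.0, 111.6]
ee_rot: [0.017, 1.0, 0.0, 0.007]
contact_force: [16.3, -13.3, -5.2]
gripper_width: 18.2
grasp_force: 60.5
```

Call:
send_rows:
  targets:
    - {"gripper": 1, "x": -0.3, "y": 0, "z": 0, "ax": 0, "ay": 0, "az": 0}
    - {"gripper": -0.2, "x": 0, "y": 0, "z": 0, "ax": 0, "ay": 0, "az": 0}
    - {"gripper": -0.2, "x": 0, "y": 0, "z": 0, "ax": 0, "ay": 0, "az": 0}
    - {"gripper": -0.2, "x": 0, "y": 0, "z": 0, "ax": 0, "ay": 0, "az": 0}
    - {"gripper": -0.2, "x": 0, "y": 0, "z": -3, "ax": 0, "ay": 0, "az": 0}

```text
clock: 33.95
position: [438.5, 28.9, 135.0]
ee_rot: [0.019, 1.0, -0.002, -0.006]
contact_force: [-0.1, 0.7, -0.2]
gripper_width: 51.2
grasp_force: 0.0
```

Call:
send_rows:
  targets:
    - {"gripper": -0.2, "x": 0, "y": 0, "z": -4, "ax": 0, "ay": 0, "az": 0}
    - {"gripper": -0.2, "x": 0, "y": 0, "z": -4, "ax": 0, "ay": 0, "az": 0}
    - {"gripper": -0.2, "x": 0, "y": 0, "z": -4, "ax": 0, "ay": 0, "az": 0}
    - {"gripper": -0.2, "x": 2, "y": 0, "z": -3, "ax": 0, "ay": 0, "az": 0}
    - {"gripper": -0.2, "x": 2, "y": 0, "z": 0, "ax": 0, "ay": 0, "az": 0}

```text
clock: 34.37
position: [405.6, 32.5, 295.6]
ee_rot: [0.018, 1.0, 0.002, 0.006]
contact_force: [-0.6, 1.2, -0.2]
gripper_width: 51.4
grasp_force: 0.0
```

Call:
send_rows:
  targets:
    - {"gripper": -0.2, "x": 0, "y": 0, "z": 0, "ax": 0, "ay": 0, "az": 0}
    - {"gripper": -0.2, "x": 0, "y": 0, "z": 0, "ax": 0, "ay": 0, "az": 0}

```text
clock: 34.53
position: [401.8, 31.6, 289.5]
ee_rot: [0.017, 1.0, 0.001, 0.0]
contact_force: [0.1, 0.4, 0.7]
gripper_width: 51.4
grasp_force: 0.0
```

```bash
python3 - <<'E'
from h import *
o=[]
go()
for n in ['wrist','scene','side']:
    im,W=cloud(n); lx,ly,z=loc(W); save('f_'+n,im)
    if n=='side': o.append(im[140:280,160:320])
    if n=='wrist': o.append(cv2.resize(im[120:400,100:500],(200,140)))
    if n=='scene': o.append(im[180:320,240:440])
    for px,py,h in [(0,102,225),(-75,131,225),(-195,0,150)]:
        m=(np.hypot(lx-px,ly-py)<22)&(z>h-70)&(z<h+6)
        if m.sum(): print(n,px,py,m.sum(),np.round([np.median(lx[m]),np.median(ly[m]),np.max(z[m])],1))
    m=(abs(lx+60)<52)&(abs(ly)<50)&(z<100); print('drawer z',np.histogram(z[m],bins=range(0,110,10))[0])
save('v4',cv2.resize(np.hstack(o),None,fx=1.42,fy=1.42,interpolation=cv2.INTER_CUBIC))
E
```

```text
t 34.53 pos [401.8  31.6 289.5] phi 178.0 tilt 0.09 w 51.4 gf 0.0 F [0.1 0.4 0.7] q6 -2.09
wrist -75 131 8 [-72.1 123.1 226. ]
wrist -195 0 887 [-199.9    0.6  153.1]
drawer z [2498   46   15  159  121   26 1284    0    0    0]
scene 0 102 135 [  8.2 105.2 228. ]
scene -75 131 135 [-69.4 132.9 227.4]
scene -195 0 108 [-186.7    2.6  153.6]
drawer z [80 17  8 20 15  8 31  0  0  0]
side 0 102 148 [ -6.7  97.9 227.6]
side -195 0 143 [-200.6   -5.8  152.5]
drawer z [308  41  27  45  38  28 195   1   0   0]
```

View pics/v4.png

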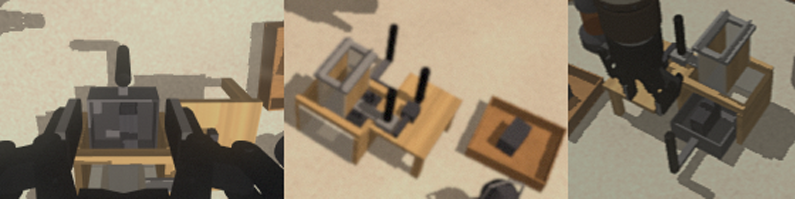

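View pics/f_wrist.png

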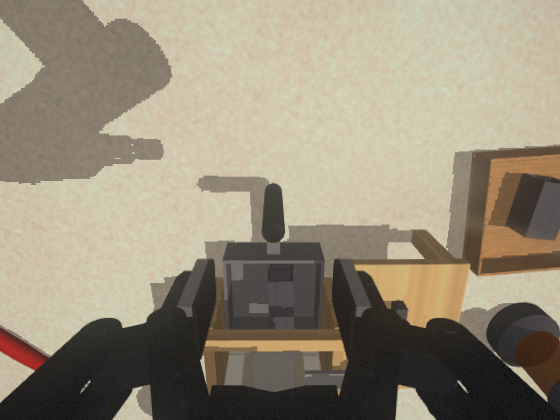

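```bash
python3 - <<'E'
from h import *
for n in ['side','wrist']:
    im,W=cloud(n); lx,ly,z=loc(W)
    for lo,hi in [(60,75),(25,45)]:
        m=(abs(lx+60)<53)&(abs(ly)<52)&(z>lo)&(z<hi)
        r=cv2.minAreaRect(np.stack([lx[m],ly[m]],1).astype(np.float32))
        print(n,lo,m.sum(),'x',np.round(np.percentile(lx[m],[1,99]),1),'y',np.round(np.percentile(ly[m],[1,99]),1),'z',np.round(np.percentile(z[m],[5,50,95]),1),np.round(r[1],1),round(r[2],1))
im=cv2.imread('pics/f_side.png'); cv2.imwrite('pics/v5.png',cv2.resize(im[190:260,210:300],None,fx=8,fy=8,interpolation=cv2.INTER_CUBIC))
E
```

```text
side 60 196 x [-99.4 -39.8] y [-8.4 23.2] z [62.  65.4 68.6] [61.8 32.2] 3.2
side 25 88 x [-99.8 -29.6] y [-8.1 21.9] z [26.2 37.4 43.6] [28.5 76.6] 74.7
wrist 60 1292 x [-98.  -31.3] y [-5.2 24.5] z [65.6 66.9 68. ] [68.5 30.1] 1.0
wrist 25 265 x [-98.5 -83.7] y [-4.6 24.9] z [33.6 39.6 41. ] [15.2 30.7] 0.7
```

View pics/v5.png

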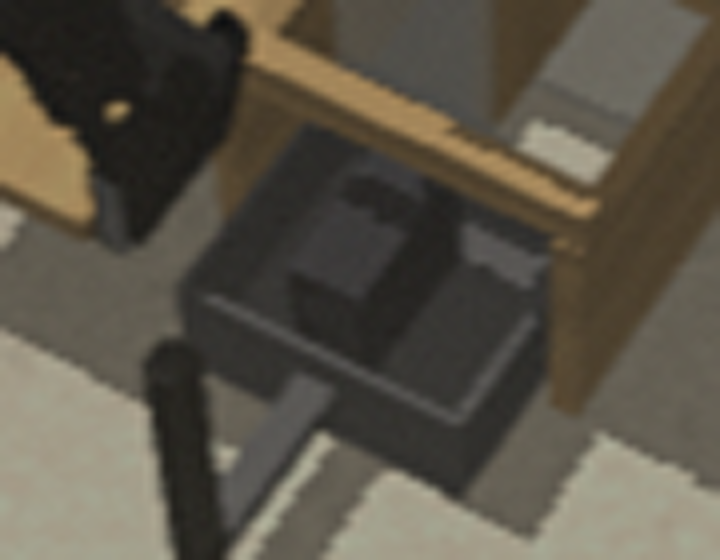

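```bash
python3 - <<'E'
from h import *
A=np.load('scene.npy')
Bs=[cloud('scene')[1] for _ in range(3)]
for nm,(px,py) in dict(lock=(-75,131),shut=(0,102)).items():
    for W in [A]+Bs:
        lx,ly,z=loc(W); m=(np.hypot(lx-px,ly-py)<25)&(z>222)&(z<232); k=(np.hypot(lx-px,ly-py)<25)&(z>150)&(z<215)
        print(nm,m.sum(),np.round([lx[m].mean(),ly[m].mean()],1),k.sum(),np.round([lx[k].mean(),ly[k].mean()],1))
E
```

```text
lock 25 [-73.2 130.4] 96 [-66.8 133.1]
lock 28 [-74.1 131.9] 99 [-69.4 132.9]
lock 27 [-75.  131.4] 95 [-69.2 132.9]
lock 28 [-76.1 131.1] 98 [-69.6 132.6]
shut 29 [  2.5 102.5] 93 [  7.9 105. ]
shut 31 [  2.4 103. ] 94 [  7.8 105.8]
shut 29 [  2. 104.] 95 [  7.8 105.6]
shut 35 [  2.5 103.2] 97 [  8.  105.8]
```

Call:
send_rows:
  targets:
    - {"gripper": -0.2, "x": -4.1, "y": 0, "z": 0, "ax": 0, "ay": 0, "az": 0}
    - {"gripper": -0.2, "x": -0.2, "y": 0, "z": 4, "ax": 0, "ay": 0, "az": 0}
    - {"gripper": -0.2, "x": 0, "y": 0, "z": 4, "ax": 0, "ay": 0, "az": 0}
    - {"gripper": -0.2, "x": 0, "y": 0, "z": 0, "ax": 0, "ay": 0, "az": 0}
    - {"gripper": -0.2, "x": 0, "y": 0, "z": 0, "ax": 0, "ay": 0, "az": 0}

```text
clock: 35.35
position: [445.1, 29.0, 208.1]
ee_rot: [0.018, 1.0, -0.002, -0.002]
contact_force: [0.3, 0.4, 0.5]
gripper_width: 51.4
grasp_force: 0.0
```

```bash
python3 - <<'E'
from h import *
im,W=cloud('wrist'); lx,ly,z=loc(W)
m=(np.hypot(lx+195,ly)<30)&(z>146)&(z<156); p=[np.median(lx[m]),np.median(ly[m])]; print(m.sum(),np.round(p,1))
go(hop(*p,112),-182)
E
```

```text
818 [-195.1    0.5]
t 35.4 pos [446.7  29.7 210.4] phi 178.0 tilt 0.08 w 51.2 gf 0.0 F [-0.2 -0.1  0.2] q6 -2.04
shift cm [0.34 0.01 9.84]
az -0.0
```

Call:
send_rows:
  targets:
    - {"gripper": -0.2, "x": 0.3, "y": 0, "z": 3.4, "ax": 0, "ay": 0, "az": 0}
    - {"gripper": -0.2, "x": 0, "y": 0, "z": 3.4, "ax": 0, "ay": 0, "az": 0}
    - {"gripper": -0.2, "x": 0, "y": 0, "z": 3, "ax": 0, "ay": 0, "az": 0}
    - {"gripper": -0.2, "x": 0, "y": 0, "z": 0, "ax": 0, "ay": 0, "az": 0}
    - {"gripper": 1, "x": 0, "y": 0, "z": 0, "ax": 0, "ay": 0, "az": 0}

```text
clock: 35.82
position: [444.3, 30.3, 113.0]
ee_rot: [0.017, 1.0, -0.0, 0.001]
contact_force: [0.6, -0.8, -0.0]
gripper_width: 40.8
grasp_force: 0.0
```

Call:
send_rows:
  targets:
    - {"gripper": 1, "x": 0, "y": 0, "z": 0, "ax": 0, "ay": 0, "az": 0}
    - {"gripper": 1, "x": 0, "y": 0, "z": 0, "ax": 0, "ay": 0, "az": 0}
    - {"gripper": 1, "x": 0, "y": 0, "z": 0, "ax": 0, "ay": 0, "az": 0}
    - {"gripper": 1, "x": 0, "y": 0, "z": 0, "ax": 0, "ay": 0, "az": 0}
    - {"gripper": 1, "x": -0.5, "y": 0, "z": 0, "ax": 0, "ay": 0, "az": 0}

```text
clock: 36.23
position: [449.1, 29.6, 114.6]
ee_rot: [0.017, 1.0, 0.0, 0.002]
contact_force: [-2.5, -2.7, 8.7]
gripper_width: 18.9
grasp_force: 59.2
```

Call:
send_rows:
  targets:
    - {"gripper": 1, "x": -0.8, "y": 0, "z": 0, "ax": 0, "ay": 0, "az": 0}
    - {"gripper": 1, "x": -1, "y": 0, "z": 0, "ax": 0, "ay": 0, "az": 0}
    - {"gripper": 1, "x": -1, "y": 0, "z": 0, "ax": 0, "ay": 0, "az": 0}
    - {"gripper": 1, "x": -1, "y": 0, "z": 0, "ax": 0, "ay": 0, "az": 0}
    - {"gripper": 1, "x": -0.8, "y": 0, "z": 0, "ax": 0, "ay": 0, "az": 0}

```text
clock: 36.65
position: [496.0, 28.0, 114.6]
ee_rot: [0.017, 1.0, 0.0, 0.002]
contact_force: [-2.4, -2.2, 7.7]
gripper_width: 18.6
grasp_force: 58.9
```

Call:
send_rows:
  targets:
    - {"gripper": 1, "x": -0.6, "y": 0, "z": 0, "ax": 0, "ay": 0, "az": 0}
    - {"gripper": 1, "x": -0.4, "y": 0, "z": 0, "ax": 0, "ay": 0, "az": 0}
    - {"gripper": 1, "x": -0.3, "y": 0, "z": 0, "ax": 0, "ay": 0, "az": 0}
    - {"gripper": 1, "x": 0, "y": 0, "z": 0, "ax": 0, "ay": 0, "az": 0}
    - {"gripper": 1, "x": 0, "y": 0, "z": 0, "ax": 0, "ay": 0, "az": 0}

```text
clock: 37.07
position: [505.2, 27.6, 114.6]
ee_rot: [0.018, 1.0, 0.0, -0.001]
contact_force: [-12.1, 2.0, 13.6]
gripper_width: 18.7
grasp_force: 59.6
```

Call:
send_rows:
  targets:
    - {"gripper": -0.2, "x": 0, "y": 0, "z": 0, "ax": 0, "ay": 0, "az": 0}
    - {"gripper": -0.2, "x": 0, "y": 0, "z": 0, "ax": 0, "ay": 0, "az": 0}
    - {"gripper": -0.2, "x": 0, "y": 0, "z": 0, "ax": 0, "ay": 0, "az": 0}
    - {"gripper": -0.2, "x": 0, "y": 0, "z": -3.5, "ax": 0, "ay": 0, "az": 0}
    - {"gripper": -0.2, "x": 0, "y": 0, "z": -3.5, "ax": 0, "ay": 0, "az": 0}

```text
clock: 37.48
position: [505.8, 27.2, 180.8]
ee_rot: [0.018, 1.0, -0.001, -0.002]
contact_force: [0.3, 1.9, 0.4]
gripper_width: 51.6
grasp_force: 0.0
```

Call:
send_rows:
  targets:
    - {"gripper": -0.2, "x": 0, "y": 0, "z": -4, "ax": 0, "ay": 0, "az": 0}
    - {"gripper": -0.2, "x": 0, "y": 0, "z": -4, "ax": 0, "ay": 0, "az": 0}
    - {"gripper": -0.2, "x": 0, "y": 0, "z": -3.5, "ax": 0, "ay": 0, "az": 0}
    - {"gripper": -0.2, "x": -2.6, "y": 2, "z": 0, "ax": 0, "ay": 0, "az": 0}
    - {"gripper": -0.2, "x": -2.6, "y": 2, "z": 0, "ax": 0, "ay": 0, "az": 0}

```text
clock: 37.9
position: [561.6, 65.9, 301.3]
ee_rot: [0.018, 1.0, 0.002, 0.004]
contact_force: [0.2, 0.9, -0.9]
gripper_width: 50.9
grasp_force: 0.0
```

Call:
send_rows:
  targets:
    - {"gripper": -0.2, "x": -2.6, "y": 2, "z": 0, "ax": 0, "ay": 0, "az": 0}
    - {"gripper": -0.2, "x": -2.6, "y": 2, "z": 0, "ax": 0, "ay": 0, "az": 0}
    - {"gripper": -0.2, "x": -2.6, "y": 2, "z": 0, "ax": 0, "ay": 0, "az": 0}
    - {"gripper": -0.2, "x": 0, "y": 0, "z": 0, "ax": 0, "ay": 0, "az": 0}
    - {"gripper": -0.2, "x": 0, "y": 0, "z": 0, "ax": 0, "ay": 0, "az": 0}

```text
clock: 38.32
position: [641.1, 123.8, 294.4]
ee_rot: [0.018, 1.0, -0.0, -0.001]
contact_force: [-0.8, -0.9, -0.1]
gripper_width: 51.1
grasp_force: 0.0
```

```bash
python3 - <<'E'
from h import *
im,W=cloud('wrist'); lx,ly,z=loc(W)
for px,py in [(0,102),(-75,131)]:
    m=(np.hypot(lx-px,ly-py)<25)&(z>221)&(z<232)
    if m.sum(): print(px,py,m.sum(),np.round([np.median(lx[m]),np.median(ly[m]),np.max(z[m])],1))
go(hop(0,102,184),-182)
E
```

```text
0 102 734 [-2.000e-01  1.041e+02  2.285e+02]
-75 131 978 [-77.  131.4 228.2]
t 38.37 pos [640.4 123.1 295.4] phi 178.0 tilt 0.09 w 51.2 gf 0.0 F [-0.6  0.1  0.5] q6 -2.04
shift cm [-0.16  0.15 11.14]
az -0.0
```

Call:
send_rows:
  targets:
    - {"gripper": -0.2, "x": -0.1, "y": 0.2, "z": 3.8, "ax": 0, "ay": 0, "az": 0}
    - {"gripper": -0.2, "x": 0, "y": 0, "z": 3.8, "ax": 0, "ay": 0, "az": 0}
    - {"gripper": -0.2, "x": 0, "y": 0, "z": 3.5, "ax": 0, "ay": 0, "az": 0}
    - {"gripper": -0.2, "x": 0, "y": 0, "z": 0, "ax": 0, "ay": 0, "az": 0}
    - {"gripper": 1, "x": 0, "y": 0, "z": 0, "ax": 0, "ay": 0, "az": 0}

```text
clock: 38.78
position: [640.4, 123.7, 185.1]
ee_rot: [0.018, 1.0, -0.001, -0.001]
contact_force: [-0.1, 0.2, 1.2]
gripper_width: 41.0
grasp_force: 0.0
```

Call:
send_rows:
  targets:
    - {"gripper": 1, "x": 0, "y": 0, "z": 0, "ax": 0, "ay": 0, "az": 0}
    - {"gripper": 1, "x": 0, "y": 0, "z": 0, "ax": 0, "ay": 0, "az": 0}
    - {"gripper": 1, "x": 0, "y": 0, "z": 0, "ax": 0, "ay": 0, "az": 0}
    - {"gripper": 1, "x": 0, "y": 0, "z": 0, "ax": 0, "ay": 0, "az": 0}
    - {"gripper": 1, "x": 0, "y": -0.3, "z": 0, "ax": 0, "ay": 0, "az": 0}

```text
clock: 39.2
position: [643.2, 125.4, 189.4]
ee_rot: [0.017, 1.0, 0.003, 0.004]
contact_force: [-4.2, 17.6, 7.9]
gripper_width: 18.8
grasp_force: 59.8
```

Call:
send_rows:
  targets:
    - {"gripper": 1, "x": 0, "y": -0.3, "z": 0, "ax": 0, "ay": 0, "az": 0}
    - {"gripper": 1, "x": 0, "y": 0, "z": 0, "ax": 0, "ay": 0, "az": 0}
    - {"gripper": 1, "x": 0, "y": 0, "z": 0, "ax": 0, "ay": 0, "az": 0}

```text
clock: 39.45
position: [643.1, 125.4, 189.4]
ee_rot: [0.016, 1.0, 0.005, 0.005]
contact_force: [-3.4, 17.6, 7.0]
gripper_width: 19.0
grasp_force: 59.9
```

Call:
send_rows:
  targets:
    - {"gripper": -0.2, "x": 0, "y": 0, "z": 0, "ax": 0, "ay": 0, "az": 0}
    - {"gripper": -0.2, "x": 0, "y": 0, "z": 0, "ax": 0, "ay": 0, "az": 0}
    - {"gripper": -0.2, "x": 0, "y": 0, "z": 0, "ax": 0, "ay": 0, "az": 0}
    - {"gripper": -0.2, "x": 0, "y": 0, "z": -3.5, "ax": 0, "ay": 0, "az": 0}
    - {"gripper": -0.2, "x": 0, "y": 0, "z": -3.5, "ax": 0, "ay": 0, "az": 0}

```text
clock: 39.87
position: [639.7, 117.4, 253.4]
ee_rot: [0.018, 1.0, -0.002, -0.003]
contact_force: [0.1, 0.1, 0.9]
gripper_width: 51.2
grasp_force: 0.0
```

Call:
send_rows:
  targets:
    - {"gripper": -0.2, "x": 0, "y": 0, "z": -3.5, "ax": 0, "ay": 0, "az": 0}
    - {"gripper": -0.2, "x": 3.8, "y": 1.7, "z": 0, "ax": 0, "ay": 0, "az": 0}
    - {"gripper": -0.2, "x": 3.8, "y": 1.7, "z": 0, "ax": 0, "ay": 0, "az": 0}
    - {"gripper": -0.2, "x": 0, "y": 0, "z": 0, "ax": 0, "ay": 0, "az": 0}
    - {"gripper": -0.2, "x": 0, "y": 0, "z": 0, "ax": 0, "ay": 0, "az": 0}

```text
clock: 40.28
position: [564.9, 155.2, 291.2]
ee_rot: [0.017, 1.0, -0.0, 0.0]
contact_force: [0.2, -0.5, -0.2]
gripper_width: 50.7
grasp_force: 0.0
```

```bash
python3 - <<'E'
from h import *
im,W=cloud('wrist'); lx,ly,z=loc(W)
for px,py in [(0,102),(-75,131)]:
    m=(np.hypot(lx-px,ly-py)<25)&(z>221)&(z<232)
    if m.sum(): print(px,py,m.sum(),np.round([np.median(lx[m]),np.median(ly[m]),np.max(z[m])],1))
go(hop(-77,131,184),-182)
E
```

```text
0 102 608 [ -1.4 103.4 228.1]
-75 131 754 [-78.1 131.6 228.2]
t 40.33 pos [566.1 155.1 291. ] phi 178.0 tilt 0.06 w 51.2 gf 0.0 F [ 0.5  0.  -0.9] q6 -2.15
shift cm [ 0.03  0.11 10.7 ]
az -0.0
```

Lock bar reads about 2.7 mm short of home; grip and push it, releasing without backing off.

Call:
send_rows:
  targets:
    - {"gripper": -0.2, "x": 0, "y": 0.1, "z": 3.7, "ax": 0, "ay": 0, "az": 0}
    - {"gripper": -0.2, "x": 0, "y": 0, "z": 3.7, "ax": 0, "ay": 0, "az": 0}
    - {"gripper": -0.2, "x": 0, "y": 0, "z": 3.3, "ax": 0, "ay": 0, "az": 0}
    - {"gripper": -0.2, "x": 0, "y": 0, "z": 0, "ax": 0, "ay": 0, "az": 0}
    - {"gripper": 1, "x": 0, "y": 0, "z": 0, "ax": 0, "ay": 0, "az": 0}

```text
clock: 40.75
position: [566.9, 155.3, 181.9]
ee_rot: [0.018, 1.0, -0.002, -0.002]
contact_force: [-0.3, 0.6, 1.2]
gripper_width: 40.6
grasp_force: 0.0
```

Call:
send_rows:
  targets:
    - {"gripper": 1, "x": 0, "y": 0, "z": 0, "ax": 0, "ay": 0, "az": 0}
    - {"gripper": 1, "x": 0, "y": 0, "z": 0, "ax": 0, "ay": 0, "az": 0}
    - {"gripper": 1, "x": 0, "y": 0, "z": 0, "ax": 0, "ay": 0, "az": 0}
    - {"gripper": 1, "x": 0, "y": 0, "z": 0, "ax": 0, "ay": 0, "az": 0}
    - {"gripper": 1, "x": -0.4, "y": 0, "z": 0, "ax": 0, "ay": 0, "az": 0}

```text
clock: 41.17
position: [571.0, 156.6, 186.0]
ee_rot: [0.018, 1.0, 0.001, 0.002]
contact_force: [-2.5, -0.0, 6.7]
gripper_width: 18.9
grasp_force: 58.9
```

Call:
send_rows:
  targets:
    - {"gripper": 1, "x": -0.4, "y": 0, "z": 0, "ax": 0, "ay": 0, "az": 0}
    - {"gripper": 1, "x": 0, "y": 0, "z": 0, "ax": 0, "ay": 0, "az": 0}
    - {"gripper": 1, "x": 0, "y": 0, "z": 0, "ax": 0, "ay": 0, "az": 0}

```text
clock: 41.42
position: [571.3, 156.6, 185.9]
ee_rot: [0.018, 1.0, 0.0, -0.002]
contact_force: [-13.2, 2.3, 13.1]
gripper_width: 18.5
grasp_force: 59.8
```

Call:
send_rows:
  targets:
    - {"gripper": -0.2, "x": 0, "y": 0, "z": 0, "ax": 0, "ay": 0, "az": 0}
    - {"gripper": -0.2, "x": 0, "y": 0, "z": 0, "ax": 0, "ay": 0, "az": 0}
    - {"gripper": -0.2, "x": 0, "y": 0, "z": 0, "ax": 0, "ay": 0, "az": 0}
    - {"gripper": -0.2, "x": 0, "y": 0, "z": -3.5, "ax": 0, "ay": 0, "az": 0}
    - {"gripper": -0.2, "x": 0, "y": 0, "z": -3.5, "ax": 0, "ay": 0, "az": 0}

```text
clock: 41.83
position: [573.3, 155.6, 251.5]
ee_rot: [0.018, 1.0, -0.002, -0.003]
contact_force: [-0.1, 0.5, 0.7]
gripper_width: 51.0
grasp_force: 0.0
```

Call:
send_rows:
  targets:
    - {"gripper": -0.2, "x": 0.8, "y": 0, "z": -3.5, "ax": 0, "ay": 0, "az": 0}
    - {"gripper": -0.2, "x": 0, "y": 0, "z": 0, "ax": 0, "ay": 0, "az": 0}
    - {"gripper": -0.2, "x": 0, "y": 0, "z": 0, "ax": 0, "ay": 0, "az": 0}

```text
clock: 42.08
position: [567.3, 157.0, 290.9]
ee_rot: [0.018, 1.0, 0.002, 0.002]
contact_force: [-0.3, -0.4, -0.4]
gripper_width: 51.3
grasp_force: 0.0
```

```bash
python3 - <<'E'
from h import *
im,W=cloud('wrist'); lx,ly,z=loc(W)
for px,py in [(0,102),(-75,131)]:
    m=(np.hypot(lx-px,ly-py)<25)&(z>221)&(z<232)
    if m.sum(): print(px,py,m.sum(),np.round([np.median(lx[m]),np.median(ly[m]),np.max(z[m])],1))
W=cloud('scene')[1]; lx,ly,z=loc(W); k=(np.hypot(lx+75,ly-131)<25)&(z>150)&(z<215); print(k.sum(),lx[k].mean())
go(hop(-135,0,250),-182)
E
```

```text
0 102 612 [ -1.5 103.4 227.5]
-75 131 758 [-75.4 131.8 227.7]
96 -67.00497928878671
t 42.18 pos [566.  156.4 287.3] phi 177.9 tilt 0.1 w 51.2 gf 0.0 F [0.2 0.7 0.1] q6 -2.15
shift cm [  5.78 -13.14   3.74]
az -0.1
```

Lock and shutter now read as at the start (−75.4; 103.4). Now the drawer.

Call:
send_rows:
  targets:
    - {"gripper": -0.2, "x": 1.4, "y": -3.3, "z": 0, "ax": 0, "ay": 0, "az": 0}
    - {"gripper": -0.2, "x": 1.4, "y": -3.3, "z": 0, "ax": 0, "ay": 0, "az": 0}
    - {"gripper": -0.2, "x": 1.5, "y": -3.3, "z": 0, "ax": 0, "ay": 0, "az": 0}
    - {"gripper": -0.2, "x": 1.5, "y": -3.2, "z": 0, "ax": 0, "ay": 0, "az": 0}
    - {"gripper": -0.2, "x": 0, "y": 0, "z": 3, "ax": 0, "ay": 0, "az": 0}

```text
clock: 42.6
position: [503.9, 24.2, 262.3]
ee_rot: [0.019, 1.0, 0.0, 0.004]
contact_force: [1.9, 0.3, -0.2]
gripper_width: 51.3
grasp_force: 0.0
```

Call:
send_rows:
  targets:
    - {"gripper": -0.2, "x": 0, "y": 0, "z": 3.7, "ax": 0, "ay": 0, "az": 0}
    - {"gripper": -0.2, "x": 0, "y": 0, "z": 3.7, "ax": 0, "ay": 0, "az": 0}
    - {"gripper": -0.2, "x": 0, "y": 0, "z": 3.7, "ax": 0, "ay": 0, "az": 0}
    - {"gripper": -0.2, "x": 0, "y": 0, "z": 3.3, "ax": 0, "ay": 0, "az": 0}
    - {"gripper": -0.2, "x": 0, "y": 0, "z": 0, "ax": 0, "ay": 0, "az": 0}

```text
clock: 43.02
position: [497.8, 25.8, 106.6]
ee_rot: [0.019, 1.0, -0.002, -0.009]
contact_force: [-0.8, -0.2, -0.2]
gripper_width: 51.2
grasp_force: 0.0
```

Call:
send_rows:
  targets:
    - {"gripper": 1, "x": 0, "y": 0, "z": 0, "ax": 0, "ay": 0, "az": 0}
    - {"gripper": 1, "x": 0, "y": 0, "z": 0, "ax": 0, "ay": 0, "az": 0}
    - {"gripper": 1, "x": 0, "y": 0, "z": 0, "ax": 0, "ay": 0, "az": 0}
    - {"gripper": 1, "x": 0, "y": 0, "z": 0, "ax": 0, "ay": 0, "az": 0}
    - {"gripper": 1, "x": 0, "y": 0, "z": 0, "ax": 0, "ay": 0, "az": 0}

```text
clock: 43.43
position: [505.2, 27.8, 116.3]
ee_rot: [0.018, 1.0, 0.0, 0.002]
contact_force: [1.3, -2.4, 2.2]
gripper_width: 18.4
grasp_force: 58.9
```

Call:
send_rows:
  targets:
    - {"gripper": 1, "x": 0, "y": 0, "z": 0, "ax": 0, "ay": 0, "az": 0}

```text
clock: 43.52
position: [505.2, 27.7, 116.2]
ee_rot: [0.018, 1.0, 0.0, 0.002]
contact_force: [0.7, -2.2, 5.3]
gripper_width: 18.5
grasp_force: 59.0
```

Call:
send_rows:
  targets:
    - {"gripper": 1, "x": 0.5, "y": 0, "z": 0, "ax": 0, "ay": 0, "az": 0}
    - {"gripper": 1, "x": 0.8, "y": 0, "z": 0, "ax": 0, "ay": 0, "az": 0}
    - {"gripper": 1, "x": 1, "y": 0, "z": 0, "ax": 0, "ay": 0, "az": 0}
    - {"gripper": 1, "x": 1, "y": 0, "z": 0, "ax": 0, "ay": 0, "az": 0}
    - {"gripper": 1, "x": 1, "y": 0, "z": 0, "ax": 0, "ay": 0, "az": 0}

```text
clock: 43.93
position: [462.1, 29.2, 116.2]
ee_rot: [0.017, 1.0, 0.0, 0.002]
contact_force: [2.1, -3.7, 6.3]
gripper_width: 18.9
grasp_force: 59.2
```

Call:
send_rows:
  targets:
    - {"gripper": 1, "x": 0.8, "y": 0, "z": 0, "ax": 0, "ay": 0, "az": 0}
    - {"gripper": 1, "x": 0.6, "y": 0, "z": 0, "ax": 0, "ay": 0, "az": 0}
    - {"gripper": 1, "x": 0.5, "y": 0, "z": 0, "ax": 0, "ay": 0, "az": 0}
    - {"gripper": 1, "x": 0, "y": 0, "z": 0, "ax": 0, "ay": 0, "az": 0}
    - {"gripper": 1, "x": 0, "y": 0, "z": 0, "ax": 0, "ay": 0, "az": 0}

```text
clock: 44.35
position: [445.3, 29.9, 116.2]
ee_rot: [0.017, 1.0, 0.0, 0.004]
contact_force: [8.4, -9.0, 0.5]
gripper_width: 18.2
grasp_force: 60.6
```

Call:
send_rows:
  targets:
    - {"gripper": -0.2, "x": 0, "y": 0, "z": 0, "ax": 0, "ay": 0, "az": 0}
    - {"gripper": -0.2, "x": 0, "y": 0, "z": 0, "ax": 0, "ay": 0, "az": 0}
    - {"gripper": -0.2, "x": 0, "y": 0, "z": 0, "ax": 0, "ay": 0, "az": 0}
    - {"gripper": -0.2, "x": 0, "y": 0, "z": -3.5, "ax": 0, "ay": 0, "az": 0}
    - {"gripper": -0.2, "x": 0, "y": 0, "z": -3.5, "ax": 0, "ay": 0, "az": 0}

```text
clock: 44.77
position: [439.9, 29.6, 183.4]
ee_rot: [0.018, 1.0, -0.001, -0.003]
contact_force: [1.4, 0.5, -0.3]
gripper_width: 51.0
grasp_force: 0.0
```

Call:
send_rows:
  targets:
    - {"gripper": -0.2, "x": 0, "y": 0, "z": -3, "ax": 0, "ay": 0, "az": 0}
    - {"gripper": -0.2, "x": 0, "y": 0, "z": 0, "ax": 0, "ay": 0, "az": 0}
    - {"gripper": -0.2, "x": 0, "y": 0, "z": 0, "ax": 0, "ay": 0, "az": 0}

```text
clock: 45.02
position: [442.3, 30.6, 215.9]
ee_rot: [0.018, 1.0, 0.001, 0.002]
contact_force: [-0.4, -0.1, -0.7]
gripper_width: 51.2
grasp_force: 0.0
```

```bash
python3 - <<'E'
from h import *
im,W=cloud('wrist'); save('end',im); lx,ly,z=loc(W)
m=(np.hypot(lx+195,ly)<30)&(z>146)&(z<156); print('post',m.sum(),np.round([np.median(lx[m]),np.median(ly[m])],1))
m=(abs(lx+60)<53)&(abs(ly)<52)&(z>60)&(z<75); print('top tube',m.sum(),np.round(np.percentile(lx[m],[1,99])),np.round(np.percentile(ly[m],[1,99])))
W=cloud('scene')[1]; lx,ly,z=loc(W)
for px,py in [(0,102),(-75,131)]:
    k=(np.hypot(lx-px,ly-py)<25)&(z>150)&(z<215); print(k.sum(),round(lx[k].mean(),1),round(ly[k].mean(),1))
W=cloud('side')[1]; tube(W,(473,353),50,25,60)
go()
E
```

```text
post 756 [-195.1    0.5]
top tube 1977 [-98. -29.] [-6. 24.]
95 7.9 105.2
96 -66.9 133.0
tube 242 c [472.5 352.4] sz [44.2 69.4] yaw -7.0 h 44.6
t 45.17 pos [440.7  29.8 213.1] phi 177.9 tilt 0.16 w 51.2 gf 0.0 F [-0.2  0.7 -0.7] q6 -2.04
```

View pics/end.png

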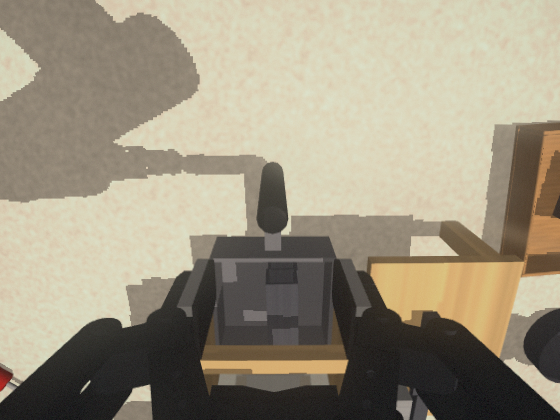

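The drawer is fully out (post at (272,218)) with both tubes stacked in it at (283,295). The shutter and lock read as at the start, and the 40 mm tube is in the tray.

```bash
python3 -c "
from bench import arm
print(arm.job_done())"
```

```text
the job is handed in; nothing more can be done
None
```

The job is handed in: both 30 mm tubes lie stacked in the fully drawn-out drawer, the upper one standing about 15 mm above the rim. The 40 mm tube is in the reject tray, and the shutter and lock bar are shut and home (I redid the shutter, lock and drawer steps once because the first pass left the lock bar about 3 mm short of home).

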